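# Sort grinding balls with a slotted scoop

## Robot

A 7-joint arm with a two-finger parallel gripper is mounted at the origin on a cart in front of the work surface, level with it; the furniture and walls round the work are solid. World frame = base frame: x ahead of the robot, y to its left, z up, the work surface at z = 0. Lengths are in m, angles in degrees, forces in N, time in s.
With the tool pointing down it reaches from about 0.425 to 0.875 m from the base axis. Payload 4.7 kg.
Tool frame: the origin (TCP) lies at the very end of the fingers, on their centre line; the grasp point (between the pads) lies 19 mm behind it (env.grip_point_offset is the distance from the TCP to the grasp point, in m); z points along the fingers, y is the line along which they close (so a half turn about z gives the same grasp; the last joint's range is limited). The gripper opens to 87 mm and grips with 3 to 60 N. Pads are 19 mm wide; open, the fingers measure 117 mm over their backs; the gripper's body (75 mm by 190 mm) begins 51 mm behind the grasp point.
Start: joints at [-67.947, 18.392, -4.016, 83.108, 1.295, 78.541, -3.26], TCP at [0.236, 0.606, 0.223] pointing down, gripper open.
Joint ranges: [-163.93, 163.93], [-17.29, 119.83], [-79.2, 71.16], [3.27, 140.29], [-89.18, 269.18], [5.43, 117.66], [-154.24, 154.24]. Speed limits (degrees/s): [147.25, 147.25, 180, 180, 180, 180, 180].

## Interface

Orientations are given as [roll, pitch, yaw] about the fixed x, y, z axes, in that order (R = Rz(yaw) Ry(pitch) Rx(roll)).
In Python, from cell import env gives the robot as it stands.
- The arm moves only by the tool jog_arm, never from a script. Its argument "motion" is a list of rows, each an object of numbers: "x", "y", "z": the shift along the tool's x, y, z in cm; "ax", "ay", "az": the turn, a rotation vector about the tool's x, y, z in degrees. In form: [{"x": .., "y": .., "z": .., "ax": .., "ay": .., "az": ..}, ...]. A call has exactly 5 rows; each row shifts and turns the commanded pose from where the row before left it, along the tool's axes as they then stand; what a row does not reach is not made up. A row lasts 1/10 s, in which the tool goes at most 50 mm and 8.59 degrees, less where a joint would pass 70% of its speed; a pose out of reach is approached as far as the arm can. A call is refused whole if a number of a shift passes 5 or a number of a turn 8.59, either way. A call with a gripper value outside its range is refused whole. "claw" is the gripper command: -1 is shut, 1 is fully open, values between are in proportion, set as the call begins (left out, the last holds). The fingers move at their own pace and stop on an object; "squeeze" is the grip in N (left out, the last holds). Time passes only in rows, so rows that do not move let the fingers close, or fill a call up. It gives the time, the measured TCP pose, the force, the opening and the grip force at its end, in the units of the state.
- env.get_obs(): the state, without advancing time (a new reading comes with each control period).
- env.read_camera(name): name is "side" or "top" or "wrist"; returns the picture (420x560x3 uint8, red, green, blue); there is no depth.
- env.camera_params(name): a dict with "fx", "fy", "cx", "cy" (pixels), "extrinsics" (4x4, takes a point from world to camera coordinates). Camera axes: x right, y up, looking along -z (the intrinsics and any distortion apply to the point x, -y, -z); pixel columns grow to the right and rows downward; lengths in m; the calibration is good to about 2 mm. A picture is of the moment at which its call begins: read the wrist's pose just before it. camera_params takes no time and is no camera call; for the wrist camera it gives the pose at the moment of the call.
- env.sign_off(): hands the job in; it is judged then, once.
The state is a dict: "time_s": time; "qpos": joint angles; "joint_velocities": joint speeds; "effort": joint torques, N m; "tool_pos": TCP position; "tool_rot": TCP orientation; "force": force on the tool from outside, world axes, zero at the start; "wrist_torque": the same for the moment, N m; "grip_width": finger opening in m; "grasp_force": force on a finger pad.
Only numpy, scipy, OpenCV 4.12 (cv2) and the standard library are available. Lean on these libraries where they do the work, as an engineer would, in place of code of your own. Each camera call takes 0.05 s, during which the arm holds its last target. There are 200 camera calls.

## Task

With the slotted scoop, scoop both large white grinding balls together up out of the metal tray, in one scoopful, so that the small dark undersized balls stay behind in the tray, and tip the large ones from the scoop into the white dish (not the blue one). Then stand the scoop upright on the worktop beside the tray and let go of it; do not touch any of the balls with the fingers.

Things in the scene. Friction and masses are not known exactly. Their poses are not given: they have to be found in the camera images.
- scoop: Slotted steel scoop, 160 g, stands on its base. Origin: centre of its underside, z up; sizes in mm. Tines along x, 5 mm thick, at y = 0, +-21, +-42 (16 mm slots), open tips at x = -45 towards the robot; 30 mm high back plate, 89 mm wide, at x = 44 to 50; cheeks 22 mm high along the sides. Upright blue handle 16 (x) by 26 (y), centred at x = 20, from z = 61 to 136; grasp at z about 105.
- tray: Open metal tray, fixed, 228 (x) by 128 (y) by 36 mm high, walls and floor 4 mm. Origin: centre of underside, z up. Its -x end faces the robot. All balls lie at x = -92 to -38, y within 28 of its middle line; the +x half is empty: the scoop, set flat there with tips to -x and slid along the floor to the -x end wall, gets under the large balls.
- dish_white: White round ceramic dish, rim 130 mm across, 40 mm high, 450 g, loose. Origin: centre of the underside; z up. A blue dish of the same shape stands near it and is not to be used.
- keeper_a: Large white grinding ball, 26 mm in diameter, 45 g. Origin at its centre. On the scoop it lies in a slot between two tines and rolls freely along them: tips up 15 to 25 degrees keeps it in, tips down about 25 degrees lets it roll out over the tips.
- keeper_b: Large white grinding ball, the same as keeper_a.
- small_a: Small dark undersized ball, 12 mm in diameter, 10 g, drops through the scoop's 16 mm slots. Origin at its centre.
- small_b: Small dark undersized ball, the same as small_a.

How it is judged:
By the outcome, as a careful person would: the job done as asked, in the order asked, and still so for the second after the job is handed in, with the robot touching nothing.
It also fails if it takes over 61 s, if anything falls off the work surface, if the arm or the gripper's body presses on something with over 40 N, if the wrist force passes 120 N, or if a joint passes its speed limit or range.

## Working session

There is one attempt and no reset: what is moved stays moved. The work goes in short steps, Python scripts to look and compute and a tool call to move; the robot and the scene stay as the last step left them, time stands still between calls to the robot, and variables do not carry over. Pictures are saved under pics/ and viewed, at most 10 in all, crops included, and the job is handed in when it is done.

Besides the shell and the picture viewer there is one more tool, called after "Request:" as name([rows], argument=value, ...), one row to a line, values as JSON. jog_arm: Moves the arm, as the interface text tells. Its arguments: {"type":"object","properties":{"motion":{"type":"array"},"claw":{"type":"number"},"squeeze":{"type":"number"}},"required":["motion"]}

```bash
ls; mkdir -p pics; python3 - <<'E'
from cell import env
import cv2,numpy as np
print(env.get_obs())
for n in ("top","side"):
    im=env.read_camera(n); cv2.imwrite(f"pics/{n}0.png",im[:,:,::-1])
    p=env.camera_params(n); print(n,{k:np.round(v,4).tolist() if k=="extrinsics" else v for k,v in p.items()})
E
```

```text
pics
{'time_s': 0.0, 'qpos': array([-67.94622182,  18.44081764,  -4.01429396,  83.1734767 ,
         1.29538716,  78.54173193,  -3.26154378]), 'joint_velocities': array([-0.10725022, -0.06658028,  0.06583154,  0.04160408,  0.06223307,
       -0.12529885, -0.06242468]), 'effort': array([-7.60939620e-04, -4.91272616e+01, -4.04452616e-01, -3.12529743e+01,
       -6.39847596e-02,  4.35101381e-02,  1.48189333e-04]), 'tool_pos': array([0.23540492, 0.60528562, 0.22145392]), 'tool_rot': array([-1.79889233e+02,  6.49067985e-03,  1.58753305e+02]), 'force': array([ 0.07282992, -0.2543388 ,  0.39664721]), 'wrist_torque': array([ 0.02151004,  0.04371177, -0.0475343 ]), 'grasp_force': 0.0, 'grip_width': 0.0871306334115314}
top {'fx': 441.6598338805826, 'fy': 441.6598338805826, 'cx': 282.16150102437024, 'cy': 208.96839305361814, 'extrinsics': [[0.0112, -0.9999, 0.0118, -0.0057], [0.99, 0.0128, 0.1404, -0.4786], [-0.1406, 0.0101, 0.99, -1.2214], [0.0, 0.0, 0.0, 1.0]]}
side {'fx': 391.88302197685834, 'fy': 391.88302197685834, 'cx': 275.16480654490164, 'cy': 211.3187153617672, 'extrinsics': [[0.9063, -0.4226, 0.0002, -0.4107], [0.2745, 0.5891, 0.76, -0.1793], [-0.3213, -0.6887, 0.6499, -0.7354], [0.0, 0.0, 0.0, 1.0]]}
```

View pics/top0.png

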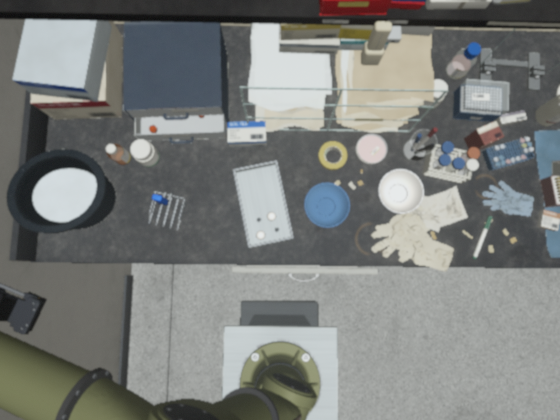

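View pics/side0.png

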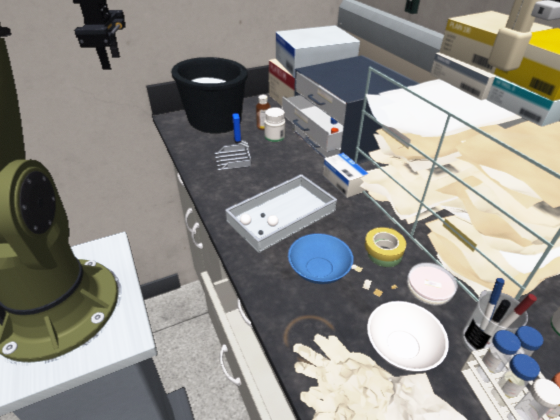

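Top view: scoop about (165,208) with its blue handle at (157,200), tray about (263,205), keepers near (261,236) and (271,213), smalls near (259,219) and (277,229), white dish (401,192), blue dish (327,205). I'll measure these next.

```bash
cat > h.py <<'E'
import numpy as np,cv2
from cell import env
def ray(p,uv):
    E=p["extrinsics"];R=E[:3,:3];c=-R.T@E[:3,3]
    d=R.T@np.array([(uv[0]-p["cx"])/p["fx"],-(uv[1]-p["cy"])/p["fy"],-1.]);return c,d
def onz(p,uv,z):
    c,d=ray(p,uv);return c+d*(z-c[2])/d[2]
def proj(p,X):
    q=p["extrinsics"][:3,:3]@X+p["extrinsics"][:3,3];return np.array([p["cx"]+p["fx"]*q[0]/-q[2],p["cy"]-p["fy"]*q[1]/-q[2]])
E
python3 - <<'E'
from h import *
p=env.camera_params("top"); im=cv2.imread("pics/top0.png"); hsv=cv2.cvtColor(im,cv2.COLOR_BGR2HSV)
def blobs(m,x0,y0,x1,y1,amin):
    k=np.zeros_like(m);k[y0:y1,x0:x1]=m[y0:y1,x0:x1]
    n,l,s,c=cv2.connectedComponentsWithStats(k); return [(s[i].tolist(),c[i]) for i in range(1,n) if s[i][4]>=amin],k
b,_=blobs(cv2.inRange(hsv,(100,120,80),(130,255,255)),140,180,190,235,4)
for s,c in b: print("handle",s,c.round(1),onz(p,c,.136).round(4),onz(p,c,.1).round(4))
b,k=blobs(cv2.inRange(hsv,(0,0,150),(180,60,255)),375,165,430,216,200)
for s,c in b: print("dish",s,c.round(1),onz(p,(s[0]+s[2]/2,s[1]+s[3]/2),.04).round(4))
# tray
g=cv2.inRange(hsv,(0,0,125),(180,70,255)); b,k=blobs(g,228,155,300,252,300)
for s,c in b: print("traycomp",s)
pts=cv2.findNonZero(k); r=cv2.minAreaRect(pts); bx=cv2.boxPoints(r); print(r); 
w=np.array([onz(p,q,.036)[:2] for q in bx]); print(w.round(4),np.linalg.norm(np.roll(w,1,0)-w,axis=1), w.mean(0))
a=cv2.resize(im[180:235,135:205],None,fx=6,fy=6,interpolation=cv2.INTER_CUBIC)
t=cv2.resize(im[155:252,225:300],None,fx=5,fy=5,interpolation=cv2.INTER_CUBIC)
o=np.zeros((max(a.shape[0],t.shape[0]),a.shape[1]+t.shape[1],3),np.uint8);o[:a.shape[0],:a.shape[1]]=a;o[:t.shape[0],a.shape[1]:]=t
cv2.imwrite("pics/c1.png",o);print(o.shape)
E
```

```text
handle [152, 194, 16, 11, 97] [159.  198.7] [0.4871 0.3226 0.136 ] [0.493  0.3324 0.1   ]
dish [378, 169, 52, 47, 1919] [403.5 193.4] [ 0.5297 -0.3469  0.04  ]
traycomp [233, 160, 61, 88, 3779]
((262.7115478515625, 203.55770874023438), (80.99596405029297, 47.06787872314453), 78.69007110595703)
[[ 0.5939  0.1462]
 [ 0.623   0.0141]
 [ 0.3945 -0.0334]
 [ 0.3671  0.0956]] [0.23241633 0.13528619 0.23339977 0.13193051] [0.49459626 0.05563847]
(485, 795, 3)
```

View pics/c1.png

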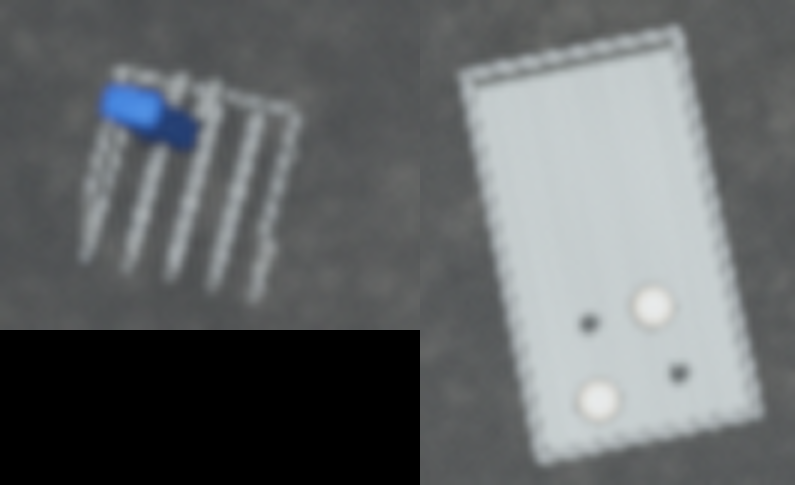

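Crop: five tine tips at the lower side (85,258)…(255,302), handle top (133,104); in the tray, keepers at (597,400) and (652,305), smalls at (589,322) and (679,373).

```bash
python3 - <<'E'
from h import *
p=env.camera_params("top");q=env.camera_params("side")
A=lambda u,v:(134.6+u/6,179.6+v/6)
T=lambda u,v:(224.6+(u-420)/5,154.6+v/5)
tips=np.array([onz(p,A(*t),.003)[:2] for t in [(85,258),(127,272),(170,282),(212,290),(255,302)]]);print("tips",tips.round(4),"len",np.linalg.norm(tips[0]-tips[4]))
d=tips[4]-tips[0]; yaw=np.arctan2(d[0],-d[1]);print("scoop yaw",np.degrees(yaw))
f=np.array([np.cos(yaw),np.sin(yaw)]);o=tips.mean(0)+.045*f
print("origin",o,"handle exp",o+.02*f)
print("handle top",onz(p,A(133,104),.136).round(4),"bottom",onz(p,A(180,134),.061).round(4))
bk=[onz(p,A(*t),.030)[:2] for t in [(118,72),(296,112)]];print("back",np.round(bk,4),np.mean(bk,0)-.047*f)
c=np.array([[.5939,.1462],[.623,.0141],[.3945,-.0334],[.3671,.0956]])
ex=(c[0]+c[1]-c[2]-c[3]);ty=np.arctan2(ex[1],ex[0]);print("tray yaw",np.degrees(ty),"c",c.mean(0))
R=np.array([[np.cos(ty),np.sin(ty)],[-np.sin(ty),np.cos(ty)]])
for n,u,z in (("K",(597,400),.017),("K",(652,305),.017),("s",(589,322),.01),("s",(679,373),.01)):
    w=onz(p,T(*u),z); print(n,w.round(4),"local",(R@(w[:2]-c.mean(0))).round(4),"side px",proj(q,w).round(0))
for n,X in (("dish",[.5297,-.3469,.04]),("handle",[.4871,.3226,.136])): print(n,proj(q,np.array(X)))
E
```

```text
tips [[0.4383 0.3847]
 [0.4317 0.3642]
 [0.4272 0.3433]
 [0.4236 0.323 ]
 [0.418  0.3021]] len 0.08503091266618246
scoop yaw -13.771893695055372
origin [0.47145606 0.33275889] handle exp [0.49088109 0.32799775]
handle top [0.4916 0.3287 0.136 ] bottom [0.4903 0.327  0.061 ]
back [[0.5246 0.3659]
 [0.5064 0.2806]] [0.46984313 0.33443945]
tray yaw 12.159197080785141 c [0.494625 0.055625]
K [0.4063 0.0623 0.017 ] local [-0.0849  0.0251] side px [245. 219.]
K [0.4614 0.0317 0.017 ] local [-0.0376 -0.0164] side px [273. 221.]
s [0.4519 0.068  0.01  ] local [-0.0392  0.0211] side px [262. 215.]
s [0.423  0.0157 0.01  ] local [-0.0784 -0.0239] side px [260. 232.]
dish [407.26858345 338.47276833]
handle [234.82547713 116.64572304]
```

```bash
cat >> h.py <<'E'
from scipy.spatial.transform import Rotation as Ro, Slerp
GZ=.086   # tcp height in scoop frame when held
def rot(th,tilt=0):
    t=np.radians(th);B=np.array([[-np.sin(t),np.cos(t),0],[np.cos(t),np.sin(t),0],[0,0,-1]]).T
    return Ro.from_matrix(B)*Ro.from_rotvec([tilt,0,0],degrees=True)
def scoop2tcp(S,th,tilt=0,gz=None):
    R=rot(th,tilt); return np.array(S)+R.apply([0,.020,-(gz or GZ)]),R
def cur():
    o=env.get_obs(); return np.array(o["tool_pos"]),Ro.from_euler("xyz",o["tool_rot"],degrees=True)
def tcp2scoop(p,R): return p-R.apply([0,.020,-GZ])
def plan(P,R,n,start=None):
    p0,R0=start or cur(); s=Slerp([0,1],Ro.concatenate([R0,R]))
    w=[(p0+(np.array(P)-p0)*k/n,s(k/n)) for k in range(n+1)]
    last=None
    for k in range(n):
        d=w[k][1].inv().apply(w[k+1][0]-w[k][0])*100; a=(w[k][1].inv()*w[k+1][1]).as_rotvec(degrees=True)
        print(k,"x y z",d.round(2),"a",a.round(2))
    return w[-1]
E
python3 - <<'E'
from h import *
p=env.camera_params("top")
print("bucket",[onz(p,u,.15).round(2) for u in ((10,190),(105,190),(60,230))])
w=plan([.28,.42,.223],cur()[1],5)
w=plan([.485,.330,.19],rot(-13.2),10,w)
E
```

```text
bucket [array([0.5 , 0.7 , 0.15]), array([0.51, 0.46, 0.15]), array([0.4 , 0.57, 0.15])]
0 x y z [-2.17 -3.13 -0.02] a [0. 0. 0.]
1 x y z [-2.17 -3.13 -0.02] a [0. 0. 0.]
2 x y z [-2.17 -3.13 -0.02] a [0. 0. 0.]
3 x y z [-2.17 -3.13 -0.02] a [0. 0. 0.]
4 x y z [-2.17 -3.13 -0.02] a [0. 0. 0.]
0 x y z [-2.24 -0.1   0.33] a [-0.01  0.01  8.2 ]
1 x y z [-2.23  0.22  0.33] a [-0.01  0.01  8.2 ]
2 x y z [-2.17  0.54  0.33] a [-0.01  0.01  8.2 ]
3 x y z [-2.07  0.84  0.33] a [-0.01  0.01  8.2 ]
4 x y z [-1.93  1.13  0.33] a [-0.01  0.01  8.2 ]
5 x y z [-1.75  1.39  0.33] a [-0.01  0.01  8.2 ]
6 x y z [-1.53  1.63  0.33] a [-0.01  0.01  8.2 ]
7 x y z [-1.29  1.83  0.33] a [-0.01  0.01  8.2 ]
8 x y z [-1.01  2.    0.33] a [-0.01  0.01  8.2 ]
9 x y z [-0.72  2.12  0.33] a [-0.01  0.01  8.2 ]
```

Request:
jog_arm([
  {"x": -2.2, "y": -3.1},
  {"x": -2.2, "y": -3.1},
  {"x": -2.2, "y": -3.1},
  {"x": -2.2, "y": -3.1},
  {"x": -2.2, "y": -3.1},
], claw=1)

```text
$.motion[0]: bad value
```

Request:
jog_arm([
  {"x": -2.2, "y": -0.1, "z": 0.3, "az": 8.2},
  {"x": -2.2, "y": 0.2, "z": 0.3, "az": 8.2},
  {"x": -2.2, "y": 0.5, "z": 0.3, "az": 8.2},
  {"x": -2.1, "y": 0.8, "z": 0.3, "az": 8.2},
  {"x": -1.9, "y": 1.1, "z": 0.3, "az": 8.2},
])

```text
$.motion[0]: bad value
```

Request:
jog_arm([
  {"x": -1.7, "y": 1.4, "z": 0.3, "az": 8.2},
  {"x": -1.5, "y": 1.6, "z": 0.3, "az": 8.2},
  {"x": -1.3, "y": 1.8, "z": 0.3, "az": 8.2},
  {"x": -1.0, "y": 2.0, "z": 0.3, "az": 8.2},
  {"x": -0.7, "y": 2.1, "z": 0.3, "az": 8.2},
])

```text
$.motion[0]: bad value
```

```bash
python3 - <<'E'
from h import *
o=env.get_obs();print(o["time_s"],o["tool_pos"],o["tool_rot"],o["force"])
im=env.read_camera("wrist");p=env.camera_params("wrist");cv2.imwrite("pics/w1.png",im[:,:,::-1])
print(p["extrinsics"].round(3).tolist(),p["fx"],p["cx"],p["cy"])
for X in ([.4905,.328,.136],[.4905,.328,.061],[.418,.302,.005],[.438,.385,.005]):print(proj(p,np.array(X)).round(1))
hsv=cv2.cvtColor(im,cv2.COLOR_RGB2HSV);m=cv2.inRange(hsv,(100,120,60),(130,255,255))
n,l,s,c=cv2.connectedComponentsWithStats(m);print([(s[i].tolist(),c[i].round(1)) for i in range(1,n) if s[i][4]>50])
E
```

```text
0.1 [0.23539962 0.60535516 0.22157877] [-1.79902969e+02  5.36024457e-03  1.58757668e+02] [ 0.01898069 -0.10232538  0.05671735]
[[0.362, 0.932, -0.0, -0.65], [-0.887, 0.345, -0.306, 0.037], [-0.286, 0.111, 0.952, -0.391], [0.0, 0.0, 0.0, 1.0]] 337.7166416735992 283.1544963862743 210.28216432869323
[129. 512.]
[154.2 445. ]
[127.8 375.5]
[187.6 368.9]
[]
```

View pics/w1.png

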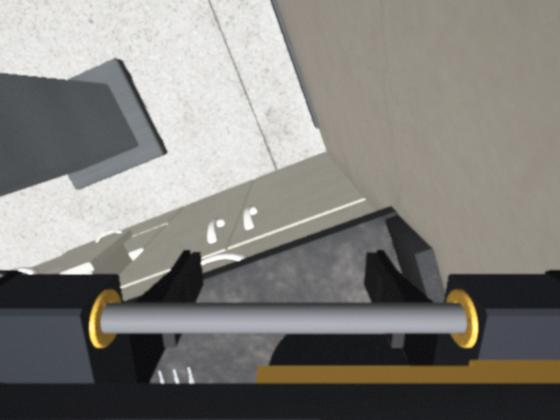

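The moves were refused because each row needs all six keys, so the arm is still at its start. The wrist picture shows only the cabinet edge and tine tips at about (175,378).

Request:
jog_arm([
  {"x": -2.2, "y": -3.1, "z": 0, "ax": 0, "ay": 0, "az": 0},
  {"x": -2.2, "y": -3.1, "z": 0, "ax": 0, "ay": 0, "az": 0},
  {"x": -2.2, "y": -3.1, "z": 0, "ax": 0, "ay": 0, "az": 0},
  {"x": -2.2, "y": -3.1, "z": 0, "ax": 0, "ay": 0, "az": 0},
  {"x": -2.2, "y": -3.1, "z": 0, "ax": 0, "ay": 0, "az": 0},
], claw=1)

```text
time_s: 0.65
tool_pos: [0.2821, 0.4198, 0.2223]
tool_rot: [-180.0, 0.0, 158.8]
force: [0.4, -0.5, 0.3]
grip_width: 0.0867
grasp_force: 0.0
```

Request:
jog_arm([
  {"x": -2.2, "y": -0.1, "z": 0.3, "ax": 0, "ay": 0, "az": 8.2},
  {"x": -2.2, "y": 0.2, "z": 0.3, "ax": 0, "ay": 0, "az": 8.2},
  {"x": -2.2, "y": 0.5, "z": 0.3, "ax": 0, "ay": 0, "az": 8.2},
  {"x": -2.1, "y": 0.8, "z": 0.3, "ax": 0, "ay": 0, "az": 8.2},
  {"x": -1.9, "y": 1.1, "z": 0.3, "ax": 0, "ay": 0, "az": 8.2},
])

```text
time_s: 1.15
tool_pos: [0.3838, 0.3749, 0.2073]
tool_rot: [-180.0, 0.0, 117.4]
force: [0.6, 0.2, -0.3]
grip_width: 0.087
grasp_force: 0.0
```

Request:
jog_arm([
  {"x": -1.7, "y": 1.4, "z": 0.3, "ax": 0, "ay": 0, "az": 8.2},
  {"x": -1.5, "y": 1.6, "z": 0.3, "ax": 0, "ay": 0, "az": 8.2},
  {"x": -1.3, "y": 1.8, "z": 0.3, "ax": 0, "ay": 0, "az": 8.2},
  {"x": -1.0, "y": 2.0, "z": 0.3, "ax": 0, "ay": 0, "az": 8.2},
  {"x": -0.7, "y": 2.1, "z": 0.3, "ax": 0, "ay": 0, "az": 8.2},
])

```text
time_s: 1.65
tool_pos: [0.4851, 0.3309, 0.1921]
tool_rot: [-180.0, 0.0, 76.4]
force: [1.6, 0.3, -0.2]
grip_width: 0.0871
grasp_force: 0.0
```

```bash
python3 - <<'E'
from h import *
o=env.get_obs();print(o["time_s"],o["tool_pos"],o["tool_rot"],o["force"])
im=env.read_camera("wrist");p=env.camera_params("wrist");cv2.imwrite("pics/w1.png",im[:,:,::-1])
for X in ([.4905,.328,.136],[.4905,.328,.061],[.418,.302,.005],[.438,.385,.005]):print(proj(p,np.array(X)).round(1))
hsv=cv2.cvtColor(im,cv2.COLOR_RGB2HSV);m=cv2.inRange(hsv,(100,120,60),(130,255,255))
n,l,s,c=cv2.connectedComponentsWithStats(m);print([(s[i].tolist(),c[i].round(1)) for i in range(1,n) if s[i][4]>50])
E
```

```text
1.65 [0.48514817 0.33087842 0.19214897] [-1.79984563e+02  2.08239348e-02  7.64209322e+01] [ 1.60294965  0.28726814 -0.17851749]
[284.8 230.4]
[284.2 200.2]
[225.7 223.6]
[220.4 145. ]
[([281, 188, 24, 59, 1240], array([291.6, 218.2]))]
```

View pics/w1.png

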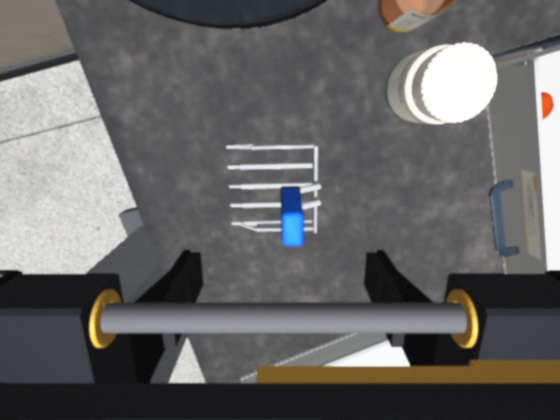

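The wrist picture shows the tines level (yaw matched), handle top face centred at about (292,228), and tine tips at (228,147) to (233,224).

```bash
python3 - <<'E'
from h import *
p=env.camera_params("wrist")
for u,z in (((292,228),.136),((227,147),.005),((229,186.5),.005),((233,224),.005),((316,147),.03),((316,232),.03)): print(u,onz(p,u,z).round(4))
im=cv2.imread("pics/w1.png");hsv=cv2.cvtColor(im,cv2.COLOR_BGR2HSV)
m=cv2.inRange(hsv,(100,120,170),(130,255,255));n,l,s,c=cv2.connectedComponentsWithStats(m);print([(s[i].tolist(),c[i],onz(p,c[i],.136).round(4)) for i in range(1,n) if s[i][4]>50])
E
```

```text
(292, 228) [0.4957 0.3285 0.136 ]
(227, 147) [0.4439 0.3814 0.005 ]
(229, 186.5) [0.4338 0.3412 0.005 ]
(233, 224) [0.4257 0.2996 0.005 ]
(316, 147) [0.5306 0.3628 0.03  ]
(316, 232) [0.5119 0.2782 0.03  ]
[([281, 212, 23, 35, 763], array([292.10747051, 228.87024902]), array([0.4956, 0.3279, 0.136 ]))]
```

Request:
jog_arm([
  {"x": 0, "y": 0.5, "z": 2.1, "ax": 0, "ay": 0, "az": -0.8},
  {"x": -0.1, "y": 0.4, "z": 2.1, "ax": 0, "ay": 0, "az": 0},
  {"x": 0, "y": 0, "z": 2.2, "ax": 0, "ay": 0, "az": 0},
  {"x": 0, "y": 0, "z": 2.2, "ax": 0, "ay": 0, "az": 0},
  {"x": 0, "y": 0, "z": 2.0, "ax": 0, "ay": 0, "az": 0},
])

```text
time_s: 2.2
tool_pos: [0.4926, 0.3282, 0.0852]
tool_rot: [-180.0, 0.0, 77.6]
force: [-0.3, -0.1, -0.4]
grip_width: 0.0872
grasp_force: 0.0
```

Request:
jog_arm([
  {"x": 0, "y": 0, "z": 0, "ax": 0, "ay": 0, "az": 0},
  {"x": 0, "y": 0, "z": 0, "ax": 0, "ay": 0, "az": 0},
  {"x": 0, "y": 0, "z": 0, "ax": 0, "ay": 0, "az": 0},
  {"x": 0, "y": 0, "z": 0, "ax": 0, "ay": 0, "az": 0},
  {"x": 0, "y": 0, "z": 0, "ax": 0, "ay": 0, "az": 0},
], claw=-1, squeeze=40)

```text
time_s: 2.7
tool_pos: [0.4936, 0.3289, 0.0877]
tool_rot: [179.9, -0.1, 77.6]
force: [-0.0, -0.1, -0.5]
grip_width: 0.0551
grasp_force: 0.0
```

Request:
jog_arm([
  {"x": 0, "y": 0, "z": 0, "ax": 0, "ay": 0, "az": 0},
  {"x": 0, "y": 0, "z": 0, "ax": 0, "ay": 0, "az": 0},
  {"x": 0, "y": 0, "z": 0, "ax": 0, "ay": 0, "az": 0},
  {"x": 0, "y": 0, "z": 0, "ax": 0, "ay": 0, "az": 0},
  {"x": 0, "y": 0, "z": 0, "ax": 0, "ay": 0, "az": 0},
])

```text
time_s: 3.2
tool_pos: [0.4929, 0.3285, 0.0865]
tool_rot: [-180.0, 0.0, 77.6]
force: [-1.6, 1.7, -1.0]
grip_width: 0.0159
grasp_force: 40.0
```

```bash
python3 - <<'E'
from h import *
p,R=cur();w=(p+[0,0,.08],R)
P,R2=scoop2tcp([.540,.059,.08],12.2);print(P)
w=plan(P,R2,10,w)
E
```

```text
[0.55954832 0.0632265  0.166     ]
0 x y z [-2.45  1.22  0.01] a [-0.   -0.   -2.46]
1 x y z [-2.5   1.12  0.01] a [-0.   -0.   -2.46]
2 x y z [-2.54  1.01  0.01] a [-0.   -0.   -2.46]
3 x y z [-2.58  0.9   0.01] a [-0.   -0.   -2.46]
4 x y z [-2.62  0.79  0.01] a [-0.   -0.   -2.46]
5 x y z [-2.65  0.67  0.01] a [-0.   -0.   -2.46]
6 x y z [-2.68  0.56  0.01] a [-0.   -0.   -2.46]
7 x y z [-2.7   0.44  0.01] a [-0.   -0.   -2.46]
8 x y z [-2.72  0.33  0.01] a [-0.   -0.   -2.46]
9 x y z [-2.73  0.21  0.01] a [-0.   -0.   -2.46]
```

Request:
jog_arm([
  {"x": 0, "y": 0, "z": -1.6, "ax": 0, "ay": 0, "az": 0},
  {"x": 0, "y": 0, "z": -1.6, "ax": 0, "ay": 0, "az": 0},
  {"x": 0, "y": 0, "z": -1.6, "ax": 0, "ay": 0, "az": 0},
  {"x": 0, "y": 0, "z": -1.6, "ax": 0, "ay": 0, "az": 0},
  {"x": 0, "y": 0, "z": -1.6, "ax": 0, "ay": 0, "az": 0},
])

```text
time_s: 3.7
tool_pos: [0.4927, 0.3282, 0.1666]
tool_rot: [-180.0, 0.1, 77.6]
force: [-0.3, 0.4, -1.4]
grip_width: 0.0158
grasp_force: 40.0
```

Request:
jog_arm([
  {"x": -2.4, "y": 1.2, "z": 0, "ax": 0, "ay": 0, "az": -2.5},
  {"x": -2.5, "y": 1.1, "z": 0, "ax": 0, "ay": 0, "az": -2.5},
  {"x": -2.5, "y": 1.0, "z": 0, "ax": 0, "ay": 0, "az": -2.5},
  {"x": -2.6, "y": 0.9, "z": 0, "ax": 0, "ay": 0, "az": -2.5},
  {"x": -2.6, "y": 0.8, "z": 0, "ax": 0, "ay": 0, "az": -2.5},
])

```text
time_s: 4.2
tool_pos: [0.5262, 0.1955, 0.166]
tool_rot: [-180.0, 0.0, 90.2]
force: [-0.2, -0.7, -1.6]
grip_width: 0.016
grasp_force: 40.0
```

Request:
jog_arm([
  {"x": -2.7, "y": 0.7, "z": 0, "ax": 0, "ay": 0, "az": -2.5},
  {"x": -2.7, "y": 0.5, "z": 0, "ax": 0, "ay": 0, "az": -2.5},
  {"x": -2.7, "y": 0.4, "z": 0, "ax": 0, "ay": 0, "az": -2.4},
  {"x": -2.7, "y": 0.3, "z": 0, "ax": 0, "ay": 0, "az": -2.4},
  {"x": -2.7, "y": 0.3, "z": 0, "ax": 0, "ay": 0, "az": -2.3},
])

```text
time_s: 4.7
tool_pos: [0.5597, 0.0629, 0.1661]
tool_rot: [-179.9, -0.0, 102.3]
force: [-0.0, 0.3, -1.7]
grip_width: 0.0159
grasp_force: 40.0
```

```bash
python3 - <<'E'
from h import *
o=env.get_obs();P,R=cur();print(o["time_s"],P,o["tool_rot"],o["force"],"scoop",tcp2scoop(P,R))
a=env.read_camera("wrist");b=env.read_camera("top")
cv2.imwrite("pics/w2.png",np.hstack([cv2.resize(a[60:300,60:500],None,fx=1.0,fy=1.0),cv2.resize(b[150:255,215:305],(360,420))[:240*1,:] if 0 else np.zeros((240,0,3),np.uint8)])[:,:,::-1])
t=cv2.resize(b[150:255,215:305],(480,560),interpolation=cv2.INTER_CUBIC)[:,:,::-1]
A=np.zeros((560,800,3),np.uint8);A[:,:480]=t;s=cv2.resize(a[90:300,120:400],(320,240))[:,:,::-1];A[:240,480:]=s
cv2.imwrite("pics/w2.png",A);cv2.imwrite("pics/w2full.png",a[:,:,::-1])
E
```

```text
4.7 [0.55972867 0.0628864  0.16605957] [-1.79943980e+02 -6.89880498e-03  1.02254362e+02] [-0.0411979   0.26527139 -1.7383479 ] scoop [0.54010001 0.05863363 0.08007917]
```

View pics/w2.png

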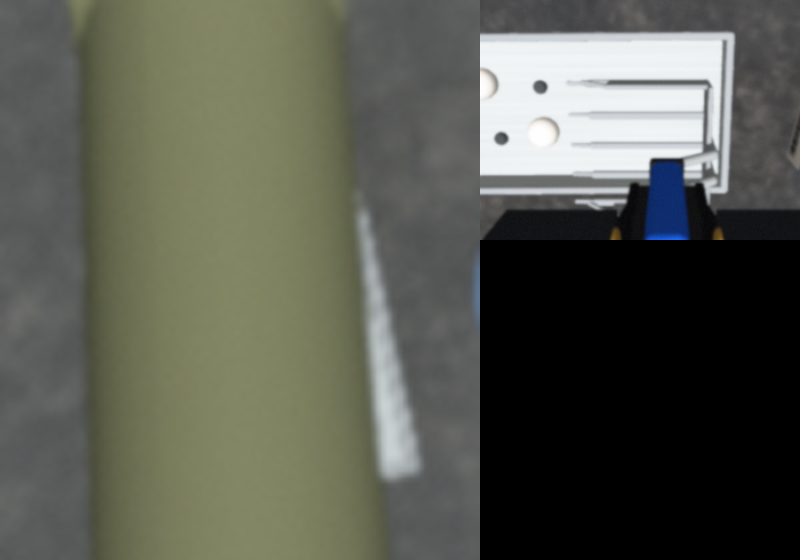

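Wrist crop: the scoop is held above the empty half, tines parallel to the tray walls, keepers and smalls undisturbed. The top view is blocked by the arm. I'll calibrate on the tine tips and locate the keepers relative to the scoop in this same picture.

```bash
python3 - <<'E'
from h import *
p=env.camera_params("wrist");P,R=cur();S=tcp2scoop(P,R)
im=cv2.imread("pics/w2full.png");g=cv2.cvtColor(im,cv2.COLOR_BGR2GRAY)
def toS(w): return R.inv().apply(w-S)  # tool axes: x=left(y scoop), y=fwd
cr=lambda u,v:((u-480)*280/320+120,v*210/240+90)
for u in ((570,83),(570,115),(572,144),(573,174)):
    w=onz(p,cr(*u),S[2]+.003);t=toS(w);print("tip fwd,left mm",(1e3*t[[1,0]]).round(1))
c=cv2.HoughCircles(cv2.medianBlur(g[100:260,60:260],3),cv2.HOUGH_GRADIENT,1,15,param1=100,param2=14,minRadius=9,maxRadius=20)
for x,y,r in c[0][:6]:
    u=(x+60,y+100);w=onz(p,u,.017);print(u,r,w.round(4),"fwd,left",(1e3*toS(w)[[1,0]]).round(1))
# tray rim edges at z=.036
for n,u in (("far-x rim top",(733,110)),("inner left rim",(600,40)),("right inner",(600,190))):
    w=onz(p,cr(*u),.036);print(n,(1e3*toS(w)[[1,0]]).round(1))
E
```

```text
tip fwd,left mm [-41.1  43. ]
tip fwd,left mm [-42.7  21.9]
tip fwd,left mm [-42.9   1.8]
tip fwd,left mm [-43.8 -20. ]
(np.float32(121.5), np.float32(163.5)) 14.4 [0.4082 0.0575 0.017 ] fwd,left [-129.3   30.8]
(np.float32(176.5), np.float32(205.5)) 13.4 [0.4625 0.0272 0.017 ] fwd,left [-82.3 -10. ]
far-x rim top [72.3 13.8]
inner left rim [-28.4  66.7]
right inner [-34.8 -54.7]
```

Request:
jog_arm([
  {"x": 0, "y": 0, "z": 1.6, "ax": 0, "ay": 0, "az": 0},
  {"x": 0, "y": 0, "z": 1.6, "ax": 0, "ay": 0, "az": 0},
  {"x": 0, "y": 0, "z": 1.6, "ax": 0, "ay": 0, "az": 0},
  {"x": 0, "y": 0, "z": 1.5, "ax": 0, "ay": 0, "az": 0},
  {"x": 0, "y": 0, "z": 0.8, "ax": 0, "ay": 0, "az": 0},
])

```text
time_s: 5.3
tool_pos: [0.559, 0.0644, 0.0937]
tool_rot: [-179.9, -0.0, 102.2]
force: [0.3, 0.0, -2.3]
grip_width: 0.0161
grasp_force: 40.0
```

Request:
jog_arm([
  {"x": 0, "y": 0, "z": 0.1, "ax": 0, "ay": 0, "az": 0},
  {"x": 0, "y": 0, "z": 0.1, "ax": 0, "ay": 0, "az": 0},
  {"x": 0, "y": 0, "z": 0.1, "ax": 0, "ay": 0, "az": 0},
  {"x": 0, "y": 0, "z": 0.1, "ax": 0, "ay": 0, "az": 0},
  {"x": 0, "y": 0, "z": 0, "ax": 0, "ay": 0, "az": 0},
])

```text
time_s: 5.8
tool_pos: [0.5603, 0.0641, 0.0919]
tool_rot: [180.0, -0.0, 102.2]
force: [-0.6, 0.2, -2.2]
grip_width: 0.0157
grasp_force: 40.0
```

Request:
jog_arm([
  {"x": 0, "y": 0, "z": 0.1, "ax": 0, "ay": 0, "az": 0},
  {"x": 0, "y": 0, "z": 0, "ax": 0, "ay": 0, "az": 0},
  {"x": 0, "y": 0, "z": 0.1, "ax": 0, "ay": 0, "az": 0},
  {"x": 0, "y": 0, "z": 0, "ax": 0, "ay": 0, "az": 0},
  {"x": 0, "y": 0, "z": 0, "ax": 0, "ay": 0, "az": 0},
])

```text
time_s: 6.3
tool_pos: [0.5603, 0.0641, 0.0901]
tool_rot: [180.0, -0.0, 102.2]
force: [-1.0, -0.6, 3.3]
grip_width: 0.0159
grasp_force: 40.0
```

Request:
jog_arm([
  {"x": 0, "y": 0, "z": 0, "ax": 0, "ay": 0, "az": 0},
  {"x": 0, "y": 0, "z": 0, "ax": 0, "ay": 0, "az": 0},
  {"x": 0, "y": 0, "z": 0, "ax": 0, "ay": 0, "az": 0},
  {"x": 0, "y": 0, "z": 0, "ax": 0, "ay": 0, "az": 0},
  {"x": 0, "y": 0, "z": 0, "ax": 0, "ay": 0, "az": 0},
], claw=-0.5)

```text
time_s: 6.8
tool_pos: [0.5601, 0.064, 0.0895]
tool_rot: [180.0, 0.0, 102.2]
force: [-0.9, 0.6, 0.2]
grip_width: 0.0217
grasp_force: 0.0
```

Request:
jog_arm([
  {"x": 0, "y": 0, "z": 0, "ax": 0, "ay": 0, "az": 0},
  {"x": 0, "y": 0, "z": 0, "ax": 0, "ay": 0, "az": 0},
  {"x": 0, "y": 0, "z": 0, "ax": 0, "ay": 0, "az": 0},
  {"x": 0, "y": 0, "z": 0, "ax": 0, "ay": 0, "az": 0},
  {"x": 0, "y": 0, "z": 0, "ax": 0, "ay": 0, "az": 0},
], claw=-1, squeeze=50)

```text
time_s: 7.3
tool_pos: [0.5601, 0.064, 0.0895]
tool_rot: [180.0, 0.0, 102.2]
force: [1.0, -0.3, -1.3]
grip_width: 0.0155
grasp_force: 50.0
```

Request:
jog_arm([
  {"x": 0, "y": -0.5, "z": 0.1, "ax": 0, "ay": 0, "az": 0},
  {"x": 0, "y": -0.6, "z": 0, "ax": 0, "ay": 0, "az": 0},
  {"x": 0, "y": -0.6, "z": 0, "ax": 0, "ay": 0, "az": 0},
  {"x": 0, "y": -0.6, "z": 0, "ax": 0, "ay": 0, "az": 0},
  {"x": 0, "y": -0.6, "z": 0, "ax": 0, "ay": 0, "az": 0},
])

```text
time_s: 7.8
tool_pos: [0.5326, 0.0581, 0.0897]
tool_rot: [179.8, -0.0, 102.2]
force: [-0.7, 0.0, 3.3]
grip_width: 0.0158
grasp_force: 50.0
```

Request:
jog_arm([
  {"x": 0, "y": -0.6, "z": 0, "ax": 0, "ay": 0, "az": 0},
  {"x": 0, "y": -0.6, "z": 0, "ax": 0, "ay": 0, "az": 0},
  {"x": 0, "y": -0.6, "z": 0, "ax": 0, "ay": 0, "az": 0},
  {"x": 0, "y": -0.6, "z": 0, "ax": 0, "ay": 0, "az": 0},
  {"x": 0, "y": -0.6, "z": 0, "ax": 0, "ay": 0, "az": 0},
])

```text
time_s: 8.3
tool_pos: [0.5035, 0.0519, 0.0896]
tool_rot: [179.8, -0.0, 102.2]
force: [10.0, 2.6, 7.0]
grip_width: 0.0158
grasp_force: 50.0
```

Request:
jog_arm([
  {"x": 0, "y": -0.5, "z": 0, "ax": 0, "ay": 0, "az": 0},
  {"x": 0, "y": -0.5, "z": 0, "ax": 0, "ay": 0, "az": 0},
  {"x": 0, "y": -0.5, "z": 0, "ax": 0, "ay": 0, "az": 0},
  {"x": 0, "y": -0.5, "z": 0, "ax": 0, "ay": 0, "az": 0},
  {"x": 0, "y": -0.5, "z": 0, "ax": 0, "ay": 0, "az": 0},
])

```text
time_s: 8.8
tool_pos: [0.4791, 0.0467, 0.0897]
tool_rot: [179.8, -0.0, 102.2]
force: [9.0, 1.1, 0.8]
grip_width: 0.0152
grasp_force: 50.0
```

```bash
python3 - <<'E'
from h import *
o=env.get_obs();P,R=cur();print(o["time_s"],P,o["tool_rot"],o["force"],"scoop",tcp2scoop(P,R))
a=env.read_camera("wrist");b=env.read_camera("side")
A=np.zeros((600,800,3),np.uint8);A[:400]=cv2.resize(a[100:300,60:460],(800,400));A[400:,:320]=cv2.resize(b[165:255,210:354],(320,200))
cv2.imwrite("pics/w3.png",A[:,:,::-1])
E
```

```text
8.8 [0.4791316  0.04665436 0.08966121] [ 1.79777351e+02 -6.75336791e-03  1.02168422e+02] [8.98888609 1.10520537 0.79070399] scoop [0.45990565 0.04251903 0.00358415]
```

View pics/w3.png

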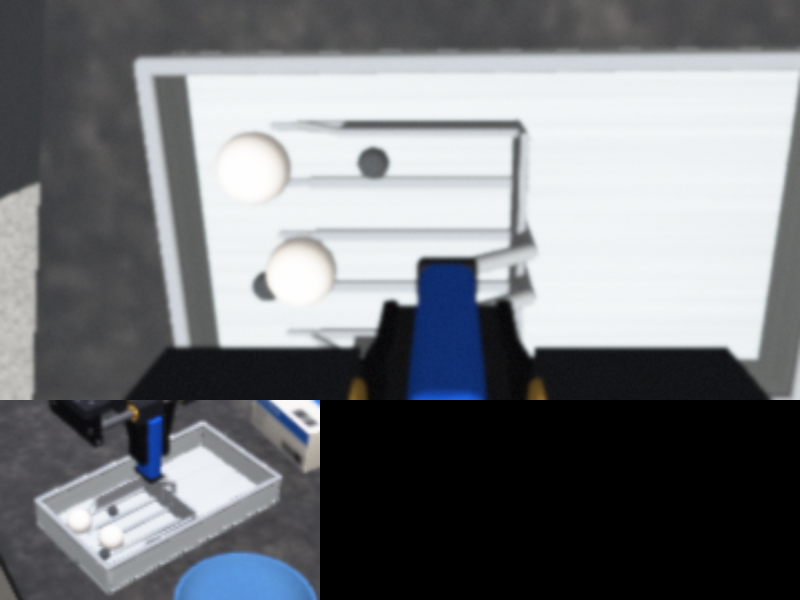

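The keepers sit in their slots at (253,167) and (300,270), one small already in a slot at (373,162), and the other small ahead of keeper 2 at (265,286). I'll slide on to the end wall.

Request:
jog_arm([
  {"x": 0, "y": -0.4, "z": 0, "ax": 0, "ay": 0, "az": 0},
  {"x": 0, "y": -0.4, "z": 0, "ax": 0, "ay": 0, "az": 0},
  {"x": 0, "y": -0.4, "z": 0, "ax": 0, "ay": 0, "az": 0},
  {"x": 0, "y": -0.4, "z": 0, "ax": 0, "ay": 0, "az": 0},
  {"x": 0, "y": -0.4, "z": 0, "ax": 0, "ay": 0, "az": 0},
])

```text
time_s: 9.4
tool_pos: [0.4604, 0.0426, 0.0898]
tool_rot: [179.7, 0.0, 102.2]
force: [10.0, 2.5, 3.8]
grip_width: 0.0156
grasp_force: 50.0
```

Request:
jog_arm([
  {"x": 0, "y": -0.2, "z": 0, "ax": 0, "ay": 0, "az": 0},
  {"x": 0, "y": -0.2, "z": 0, "ax": 0, "ay": 0, "az": 0},
  {"x": 0, "y": -0.1, "z": 0, "ax": 0, "ay": 0, "az": 0},
  {"x": 0, "y": -0.1, "z": 0, "ax": 0, "ay": 0, "az": 0},
  {"x": 0, "y": 0, "z": 0, "ax": 0, "ay": 0, "az": 0},
])

```text
time_s: 9.9
tool_pos: [0.4542, 0.0411, 0.0896]
tool_rot: [179.7, 0.0, 102.2]
force: [6.1, 0.8, 6.3]
grip_width: 0.0155
grasp_force: 50.0
```

Request:
jog_arm([
  {"x": 0, "y": -0.1, "z": 0, "ax": 0, "ay": 0, "az": 0},
  {"x": 0, "y": -0.1, "z": 0, "ax": 0, "ay": 0, "az": 0},
  {"x": 0, "y": -0.1, "z": 0, "ax": 0, "ay": 0, "az": 0},
  {"x": 0, "y": 0, "z": 0, "ax": 0, "ay": 0, "az": 0},
  {"x": 0, "y": 0, "z": 0, "ax": 0, "ay": 0, "az": 0},
])

```text
time_s: 10.4
tool_pos: [0.4526, 0.0408, 0.0898]
tool_rot: [179.6, 0.0, 102.1]
force: [8.8, 0.9, 2.5]
grip_width: 0.0158
grasp_force: 50.0
```

```bash
python3 - <<'E'
from h import *
o=env.get_obs();P,R=cur();print(o["time_s"],P,o["force"],"scoop",tcp2scoop(P,R))
a=env.read_camera("wrist");b=env.read_camera("side")
A=np.zeros((600,800,3),np.uint8);A[:400]=cv2.resize(a[100:300,60:460],(800,400));A[400:,:320]=cv2.resize(b[165:255,210:354],(320,200))
cv2.imwrite("pics/w4.png",A[:,:,::-1])
E
```

```text
10.4 [0.45256293 0.04082989 0.08982829] [8.845859   0.89468738 2.54254969] scoop [0.4336545  0.03675158 0.00367819]
```

View pics/w4.png

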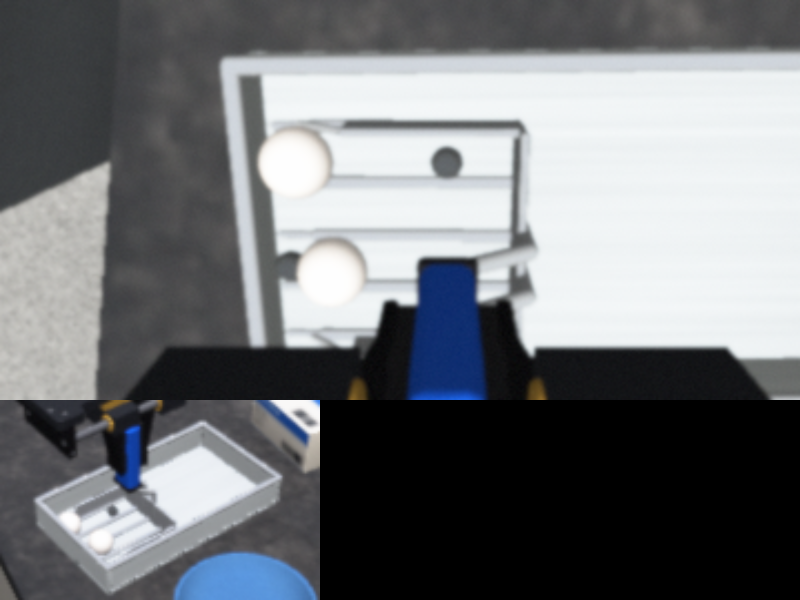

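```bash
python3 - <<'E'
from h import *
print(env.get_obs()["qpos"].round(1))
th=12.15;f=np.array([np.cos(np.radians(th)),np.sin(np.radians(th)),0])
P,R=cur();S0=P-rot(th).apply([0,.02,-.086])
piv=S0+.05*f
w=(P,rot(th))
for t in (10,20):
    Rt=rot(th,t); T=piv+Rt.apply([0,-.03,-.086])+[0,0,.002]
    w=plan(T,Rt,5,w)
print(w[0])
E
```

```text
[-3.01e+01  3.00e-01  2.18e+01  1.20e+02 -1.00e-01  5.93e+01  3.90e+00]
0 x y z [-0.    0.31 -0.12] a [2. 0. 0.]
1 x y z [ 0.    0.3  -0.13] a [ 2.  0. -0.]
2 x y z [ 0.    0.3  -0.14] a [ 2. -0.  0.]
3 x y z [ 0.    0.29 -0.15] a [ 2.  0. -0.]
4 x y z [-0.    0.29 -0.16] a [ 2. -0.  0.]
0 x y z [-0.    0.31 -0.08] a [ 2. -0.  0.]
1 x y z [ 0.    0.3  -0.09] a [2. 0. 0.]
2 x y z [ 0.   0.3 -0.1] a [ 2. -0. -0.]
3 x y z [ 0.    0.3  -0.11] a [ 2. -0.  0.]
4 x y z [-0.    0.29 -0.12] a [2. 0. 0.]
[0.48308803 0.04737733 0.09691078]
```

Request:
jog_arm([
  {"x": 0, "y": 0.3, "z": -0.15, "ax": 2, "ay": 0, "az": 0},
  {"x": 0, "y": 0.3, "z": -0.15, "ax": 2, "ay": 0, "az": 0},
  {"x": 0, "y": 0.3, "z": -0.15, "ax": 2, "ay": 0, "az": 0},
  {"x": 0, "y": 0.3, "z": -0.15, "ax": 2, "ay": 0, "az": 0},
  {"x": 0, "y": 0.3, "z": -0.15, "ax": 2, "ay": 0, "az": 0},
])

```text
time_s: 11.0
tool_pos: [0.4649, 0.0439, 0.0933]
tool_rot: [-170.0, 0.0, 102.2]
force: [6.0, 0.8, -9.1]
grip_width: 0.0158
grasp_force: 50.0
```

Request:
jog_arm([
  {"x": 0, "y": 0.3, "z": -0.15, "ax": 2, "ay": 0, "az": 0},
  {"x": 0, "y": 0.3, "z": -0.15, "ax": 2, "ay": 0, "az": 0},
  {"x": 0, "y": 0.3, "z": -0.15, "ax": 2, "ay": 0, "az": 0},
  {"x": 0, "y": 0.3, "z": -0.15, "ax": 2, "ay": 0, "az": 0},
  {"x": 0, "y": 0.3, "z": -0.15, "ax": 2, "ay": 0, "az": 0},
])

```text
time_s: 11.5
tool_pos: [0.4775, 0.0464, 0.0971]
tool_rot: [-159.5, -0.0, 102.1]
force: [-0.9, -0.5, -2.2]
grip_width: 0.0158
grasp_force: 50.0
```

```bash
python3 - <<'E'
from h import *
o=env.get_obs();P,R=cur();S=tcp2scoop(P,R);print(o["time_s"],P,o["tool_rot"],o["force"],"scoop",S,R.as_matrix()[2].round(3))
a=env.read_camera("wrist");b=env.read_camera("side")
A=np.zeros((600,800,3),np.uint8);A[:400]=cv2.resize(a[100:300,60:460],(800,400));A[400:,:320]=cv2.resize(b[165:255,210:354],(320,200))
cv2.imwrite("pics/w5.png",A[:,:,::-1])
E
```

```text
11.5 [0.47752997 0.04643665 0.09712663] [-1.59521629e+02 -1.26349190e-02  1.02137656e+02] [-0.85278265 -0.48889255 -2.17024739] scoop [0.42979449 0.03618683 0.02355854] [ 0.    -0.35  -0.937]
```

View pics/w5.png

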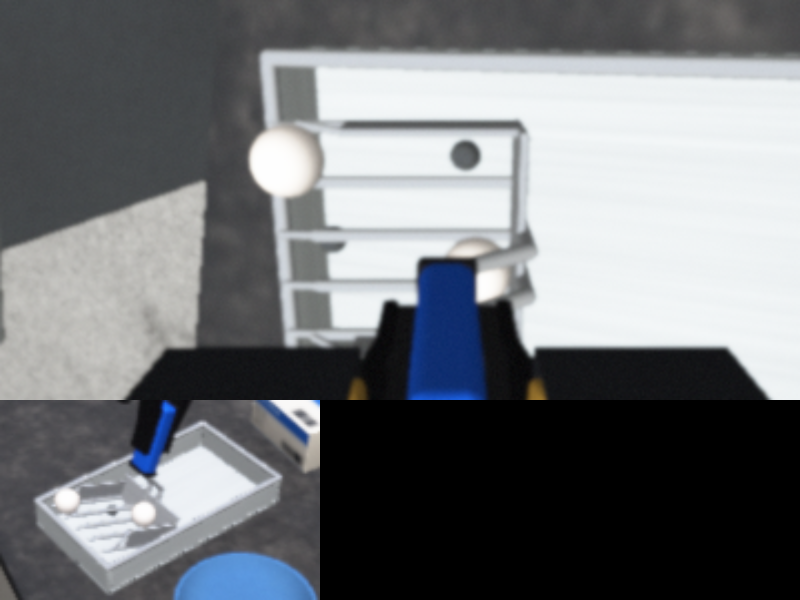

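Keeper 2 has rolled to the back plate at (478,268). Keeper 1 hangs at the tips, (286,160), above the end wall. I'll triangulate it before moving.

```bash
python3 - <<'E'
from h import *
a=cv2.imread("pics/w5.png")
def tri(rs):
    A=np.zeros((3,3));b=np.zeros(3)
    for c,d in rs:
        d=d/np.linalg.norm(d);M=np.eye(3)-np.outer(d,d);A+=M;b+=M@c
    return np.linalg.solve(A,b)
pw,ps=env.camera_params("wrist"),env.camera_params("side")
P,R=cur();S=tcp2scoop(P,R)
c0=np.array([.4946,.0556,0]);L=rot(12.16).inv()
for n,w,s in (("K1",(286,160),(67,500)),("K2",(478,268),(144,514))):
    X=tri([ray(pw,(60+w[0]/2,100+w[1]/2)),ray(ps,(210+s[0]*.45,165+(s[1]-400)*.45))])
    l=L.apply(X-c0);q=R.inv().apply(X-S)
    print(n,X.round(4),"tray fwd,left,z",(1e3*np.array([l[1],l[0],X[2]])).round(1),"scoop fwd,left,up",(1e3*np.array([q[1],q[0],-q[2]])).round(1), proj(pw,X).round(0),proj(ps,X).round(0))
t=S+R.apply([.0315,-.045,0]);l=L.apply(t-c0);print("tip tray",l[[1,0]].round(4),t[2])
E
```

```text
K1 [0.3958 0.062  0.0489] tray fwd,left,z [-95.2  27.1  48.9] scoop fwd,left,up [-36.1  32.4  14.2] [203. 180.] [240. 210.]
K2 [0.4678 0.0351 0.0249] tray fwd,left,z [-30.5 -14.4  24.9] scoop fwd,left,up [32.9 -9.1 14.2] [300. 235.] [274. 216.]
tip tray [-0.1085  0.0262] 0.03862123401204913
```

Keeper 1 is seated in its slot (14 mm above the scoop base), 9 mm inside the tips and near the end wall. I'll ease the scoop away from the wall to let it roll back.

Request:
jog_arm([
  {"x": 0, "y": 0.2, "z": -0.1, "ax": 1, "ay": 0, "az": 0},
  {"x": 0, "y": 0.2, "z": -0.1, "ax": 1, "ay": 0, "az": 0},
  {"x": 0, "y": 0.2, "z": -0.1, "ax": 1, "ay": 0, "az": 0},
  {"x": 0, "y": 0.2, "z": -0.1, "ax": 0, "ay": 0, "az": 0},
  {"x": 0, "y": 0.2, "z": -0.1, "ax": 0, "ay": 0, "az": 0},
])

```text
time_s: 12.1
tool_pos: [0.4918, 0.0493, 0.0995]
tool_rot: [-157.0, 0.0, 102.2]
force: [-0.2, -0.2, -3.1]
grip_width: 0.0159
grasp_force: 50.0
```

```bash
cat >> h.py <<'E'
def balls():
    pw=env.camera_params("wrist");P,R=cur();S=tcp2scoop(P,R);a=env.read_camera("wrist")
    g=cv2.cvtColor(a,cv2.COLOR_RGB2GRAY)
    hs=cv2.cvtColor(a,cv2.COLOR_RGB2HSV);m=cv2.inRange(hs,(3,6,150),(30,60,255));m[265:]=0;m=cv2.morphologyEx(m,cv2.MORPH_OPEN,np.ones((5,5)))
    n,l,s,c=cv2.connectedComponentsWithStats(m)
    up=R.as_matrix()@np.array([0,0,-1]);P0=S+up*.0145
    for i in range(1,n):
        if s[i][4]>120:
            c0,d=ray(pw,c[i]);X=c0+d*((P0-c0)@up)/(d@up);q=R.inv().apply(X-S)
            print(s[i].tolist(),c[i].round(),"on scoop fwd,left",(1e3*q[[1,0]]).round(1))
    return a
E
python3 - <<'E'
from h import *
o=env.get_obs();P,R=cur();print(o["time_s"],P,o["tool_rot"],o["force"],tcp2scoop(P,R))
a=balls();cv2.imwrite("pics/w6.png",a[:,:,::-1])
E
```

```text
12.1 [0.49181961 0.04931457 0.09952593] [-1.56994933e+02  4.43966019e-03  1.02156729e+02] [-0.18202518 -0.23022533 -3.13009745] [0.44096801 0.0383546  0.02818174]
[109, 0, 23, 9, 153] [119.   4.] on scoop fwd,left [-79.2 142. ]
[144, 0, 26, 13, 178] [155.   5.] on scoop fwd,left [-57.6 141.2]
[193, 162, 27, 35, 435] [210. 176.] on scoop fwd,left [-31.4  35.2]
[286, 220, 20, 9, 149] [295. 224.] on scoop fwd,left [29.4 -0.4]
[135, 247, 17, 15, 141] [144. 254.] on scoop fwd,left [-84.9 -24.4]
```

Keeper 1 moved with the scoop and is seated firmly. I'll lift gently.

Request:
jog_arm([
  {"x": 0, "y": -0.1, "z": -0.2, "ax": 0, "ay": 0, "az": 0},
  {"x": 0, "y": -0.2, "z": -0.5, "ax": 0, "ay": 0, "az": 0},
  {"x": 0, "y": -0.3, "z": -0.7, "ax": 0, "ay": 0, "az": 0},
  {"x": 0, "y": -0.3, "z": -0.7, "ax": 0, "ay": 0, "az": 0},
  {"x": 0, "y": -0.3, "z": -0.7, "ax": 0, "ay": 0, "az": 0},
])

```text
time_s: 12.65
tool_pos: [0.4917, 0.0493, 0.1311]
tool_rot: [-157.0, -0.0, 102.2]
force: [0.1, -0.8, -2.4]
grip_width: 0.0155
grasp_force: 50.0
```

Request:
jog_arm([
  {"x": 0, "y": -0.4, "z": -0.9, "ax": 0, "ay": 0, "az": 0},
  {"x": 0, "y": -0.4, "z": -0.9, "ax": 0, "ay": 0, "az": 0},
  {"x": 0, "y": -0.4, "z": -0.9, "ax": 0, "ay": 0, "az": 0},
  {"x": 0, "y": -0.4, "z": -0.9, "ax": 0, "ay": 0, "az": 0},
  {"x": 0, "y": -0.3, "z": -0.7, "ax": 0, "ay": 0, "az": 0},
])

```text
time_s: 13.15
tool_pos: [0.491, 0.0492, 0.1781]
tool_rot: [-157.0, -0.0, 102.2]
force: [1.5, 0.1, -3.7]
grip_width: 0.0158
grasp_force: 50.0
```

```bash
python3 - <<'E'
from h import *
o=env.get_obs();P,R=cur();print(o["time_s"],P,o["tool_rot"],o["force"],tcp2scoop(P,R))
a=env.read_camera("wrist");b=env.read_camera("side")
A=np.zeros((600,800,3),np.uint8);A[:400]=cv2.resize(a[100:300,60:460],(800,400));A[400:,:400]=cv2.resize(b[145:255,200:420],(400,200))
cv2.imwrite("pics/w7.png",A[:,:,::-1])
w=(P,R)
for S,th,n in (([.50,-.10,.13],-10,10),([.585,-.26,.13],-35,10)):
    T,Rt=scoop2tcp(S,th,23);print(T);w=plan(T,Rt,n,w)
E
```

```text
13.15 [0.49104424 0.04915874 0.17809416] [-1.57045256e+02 -5.75218436e-03  1.02152649e+02] [ 1.45756173  0.14216661 -3.67938887] [0.44025047 0.038228   0.10670431]
[ 0.55122278 -0.10903196  0.20134879]
0 x y z [-1.67  0.14 -0.31] a [0.   0.86 2.04]
1 x y z [-1.66  0.2  -0.34] a [0.   0.86 2.04]
2 x y z [-1.65  0.26 -0.36] a [0.   0.86 2.04]
3 x y z [-1.63  0.32 -0.39] a [0.   0.86 2.04]
4 x y z [-1.61  0.38 -0.41] a [0.   0.86 2.04]
5 x y z [-1.59  0.44 -0.44] a [0.   0.86 2.04]
6 x y z [-1.57  0.49 -0.46] a [0.   0.86 2.04]
7 x y z [-1.54  0.55 -0.48] a [0.   0.86 2.04]
8 x y z [-1.52  0.6  -0.51] a [0.   0.86 2.04]
9 x y z [-1.49  0.66 -0.53] a [0.   0.86 2.04]
[ 0.62760653 -0.28983342  0.20134879]
0 x y z [-1.65  0.98 -0.42] a [0.   0.98 2.3 ]
1 x y z [-1.6   1.05 -0.44] a [0.   0.98 2.3 ]
2 x y z [-1.55  1.11 -0.47] a [0.   0.98 2.3 ]
3 x y z [-1.49  1.17 -0.5 ] a [0.   0.98 2.3 ]
4 x y z [-1.44  1.23 -0.52] a [0.   0.98 2.3 ]
5 x y z [-1.38  1.29 -0.55] a [-0.    0.98  2.3 ]
6 x y z [-1.32  1.34 -0.57] a [0.   0.98 2.3 ]
7 x y z [-1.25  1.39 -0.59] a [0.   0.98 2.3 ]
8 x y z [-1.18  1.44 -0.61] a [0.   0.98 2.3 ]
9 x y z [-1.11  1.49 -0.63] a [0.   0.98 2.3 ]
```

View pics/w7.png

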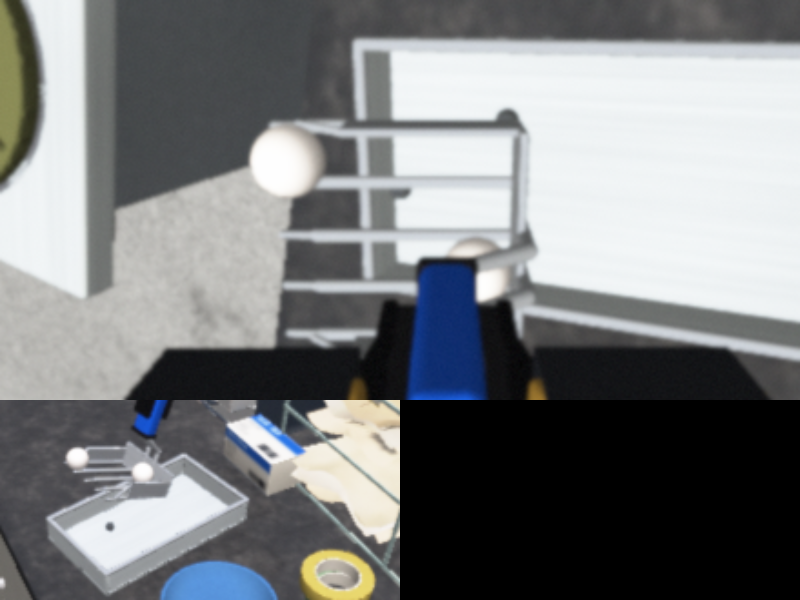

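Both keepers ride on the scoop at (288,160) and (478,268). Both smalls are below in the tray, seen at (402,190) and (508,118). Next I'll check the obstacles round the dish.

```bash
python3 - <<'E'
from h import *
p=env.camera_params("top");q=env.camera_params("side")
from itertools import product
def tri(rs):
    A=np.zeros((3,3));b=np.zeros(3)
    for c,d in rs:
        d=d/np.linalg.norm(d);M=np.eye(3)-np.outer(d,d);A+=M;b+=M@c
    return np.linalg.solve(A,b)
print("pen red top",tri([ray(p,(434,131)),ray(q,(532,297))]).round(3),"pen blue",tri([ray(p,(413,152)),ray(q,(497,285))]).round(3))
print("cup",onz(p,(418,146),.08).round(3),"pink",onz(p,(371,149),.03).round(3),"rack tube",tri([ray(p,(446,147)),ray(q,(507,343))]).round(3))
print("rail low",onz(p,(330,128),.05).round(3))
# side check of white dish rim center
im=cv2.imread("pics/side0.png");print("dish side ctr ray z.04",onz(q,(408,337),.04).round(4))
th=30;f=np.array([np.cos(np.radians(th)),np.sin(np.radians(th)),0]);l=np.array([-f[1],f[0],0])
D=np.array([.5297,-.3469,0])
P,R=cur();w=(P,R)
# hold pose: tips up 23, tip at near dish, later tilt
S=D+.085*f-.0105*l+[0,0,.13]
T,Rt=scoop2tcp(S,th,23);print("hover S",S,"T",T);w=plan(T,Rt,20,w)
# dump pose tilt -30 with tip point at D+.025f, z .06
Rd=rot(th,-30);tip=D+.025*f-.0105*l+[0,0,.06]
Sd=tip-Rd.apply([0,-.045,0]);Td=Sd+Rd.apply([0,.02,-GZ]);print("dump S",Sd,"T",Td)
E
```

```text
pen red top [ 0.683 -0.407  0.136] pen blue [ 0.637 -0.361  0.136]
cup [ 0.655 -0.378  0.08 ] pink [ 0.659 -0.257  0.03 ] rack tube [ 0.639 -0.442  0.094]
rail low [ 0.714 -0.135  0.05 ]
dish side ctr ray z.04 [ 0.5326 -0.3453  0.04  ]
hover S [ 0.60856216 -0.31349327  0.13      ] T [ 0.65360672 -0.28748678  0.20134879]
0 x y z [-1.82  0.36 -0.28] a [ 0.01 -0.35 -0.82]
1 x y z [-1.82  0.33 -0.27] a [ 0.01 -0.35 -0.82]
2 x y z [-1.83  0.31 -0.25] a [ 0.01 -0.35 -0.82]
3 x y z [-1.83  0.28 -0.24] a [ 0.01 -0.35 -0.82]
4 x y z [-1.84  0.25 -0.23] a [ 0.01 -0.35 -0.82]
5 x y z [-1.84  0.23 -0.22] a [ 0.01 -0.35 -0.82]
6 x y z [-1.85  0.2  -0.21] a [ 0.01 -0.35 -0.82]
7 x y z [-1.85  0.17 -0.2 ] a [ 0.01 -0.35 -0.82]
8 x y z [-1.86  0.15 -0.19] a [ 0.01 -0.35 -0.82]
9 x y z [-1.86  0.12 -0.18] a [ 0.01 -0.35 -0.82]
10 x y z [-1.86  0.09 -0.16] a [ 0.01 -0.35 -0.82]
11 x y z [-1.86  0.07 -0.15] a [ 0.01 -0.35 -0.82]
12 x y z [-1.87  0.04 -0.14] a [ 0.01 -0.35 -0.82]
13 x y z [-1.87  0.01 -0.13] a [ 0.01 -0.35 -0.82]
14 x y z [-1.87 -0.01 -0.12] a [ 0.01 -0.35 -0.82]
15 x y z [-1.87 -0.04 -0.11] a [ 0.01 -0.35 -0.82]
16 x y z [-1.87 -0.07 -0.1 ] a [ 0.01 -0.35 -0.82]
17 x y z [-1.87 -0.09 -0.09] a [ 0.01 -0.35 -0.82]
18 x y z [-1.87 -0.12 -0.07] a [ 0.01 -0.35 -0.82]
19 x y z [-1.86 -0.15 -0.06] a [ 0.01 -0.35 -0.82]
dump S [ 0.59035064 -0.3240077   0.0825    ] T [ 0.56811154 -0.33684744  0.16697818]
```

```bash
python3 - <<'E'
from h import *
p=env.camera_params("top");q=env.camera_params("side")
def tri(rs):
    A=np.zeros((3,3));b=np.zeros(3)
    for c,d in rs:
        d=d/np.linalg.norm(d);M=np.eye(3)-np.outer(d,d);A+=M;b+=M@c
    return np.linalg.solve(A,b)
for t in ((243,88),(243,128),(247,130)): print("rack corner",tri([ray(p,t),ray(q,(370,68))]).round(3))
th=45;f=np.array([np.cos(np.radians(th)),np.sin(np.radians(th)),0]);l=np.array([-f[1],f[0],0])
D=np.array([.531,-.346,0])
P,R=cur();w=(P,R)
S=D+.08*f-.0105*l+[0,0,.13]
T,Rt=scoop2tcp(S,th,20);print("hover S",S,"T",T);w=plan(T,Rt,20,w)
Rd=rot(th,-30);tip=D+.028*f-.0105*l+[0,0,.062]
Sd=tip-Rd.apply([0,-.045,0]);Td=Sd+Rd.apply([0,.02,-GZ]);print("dump S",Sd,"T",Td)
w=plan(Td,Rd,10,w)
E
```

```text
rack corner [0.722 0.097 0.303]
rack corner [0.656 0.073 0.315]
rack corner [0.649 0.064 0.319]
hover S [ 0.59499316 -0.29685608  0.13      ] T [ 0.62908107 -0.26276817  0.20397316]
0 x y z [-1.67  0.27 -0.25] a [-0.14 -0.6  -1.53]
1 x y z [-1.68  0.22 -0.23] a [-0.14 -0.6  -1.53]
2 x y z [-1.69  0.18 -0.22] a [-0.14 -0.6  -1.53]
3 x y z [-1.69  0.13 -0.2 ] a [-0.14 -0.6  -1.53]
4 x y z [-1.7   0.09 -0.18] a [-0.14 -0.6  -1.53]
5 x y z [-1.7   0.04 -0.16] a [-0.14 -0.6  -1.53]
6 x y z [-1.7  -0.   -0.14] a [-0.14 -0.6  -1.53]
7 x y z [-1.7  -0.05 -0.13] a [-0.14 -0.6  -1.53]
8 x y z [-1.7  -0.09 -0.11] a [-0.14 -0.6  -1.53]
9 x y z [-1.7  -0.14 -0.09] a [-0.14 -0.6  -1.53]
10 x y z [-1.7  -0.18 -0.07] a [-0.14 -0.6  -1.53]
11 x y z [-1.69 -0.23 -0.06] a [-0.14 -0.6  -1.53]
12 x y z [-1.69 -0.27 -0.04] a [-0.14 -0.6  -1.53]
13 x y z [-1.68 -0.32 -0.02] a [-0.14 -0.6  -1.53]
14 x y z [-1.67 -0.36 -0.01] a [-0.14 -0.6  -1.53]
15 x y z [-1.66 -0.41  0.01] a [-0.14 -0.6  -1.53]
16 x y z [-1.65 -0.45  0.03] a [-0.14 -0.6  -1.53]
17 x y z [-1.64 -0.49  0.04] a [-0.14 -0.6  -1.53]
18 x y z [-1.62 -0.54  0.06] a [-0.14 -0.6  -1.53]
19 x y z [-1.61 -0.58  0.07] a [-0.14 -0.6  -1.53]
dump S [ 0.58578037 -0.30606887  0.0845    ] T [ 0.56762223 -0.32422701  0.16897818]
0 x y z [-0.   -0.7   0.63] a [-5.  0.  0.]
1 x y z [ 0.   -0.75  0.56] a [-5.  0. -0.]
2 x y z [-0.  -0.8  0.5] a [-5. -0.  0.]
3 x y z [-0.   -0.84  0.42] a [-5.  0. -0.]
4 x y z [ 0.   -0.87  0.35] a [-5. -0.  0.]
5 x y z [-0.   -0.9   0.27] a [-5.  0.  0.]
6 x y z [-0.   -0.92  0.19] a [-5.  0. -0.]
7 x y z [-0.   -0.93  0.11] a [-5. -0.  0.]
8 x y z [ 0.   -0.94  0.03] a [-5.  0. -0.]
9 x y z [-0.   -0.94 -0.05] a [-5. -0. -0.]
```

```bash
python3 - <<'E'
from h import *
th=75;f=np.array([np.cos(np.radians(th)),np.sin(np.radians(th)),0]);l=np.array([-f[1],f[0],0])
D=np.array([.531,-.346,0])
P,R=cur();w=(P,R)
S=D+.08*f-.0105*l+[0,0,.13]
T,Rt=scoop2tcp(S,th,22);print("hover S",S,"T",T);w=plan(T,Rt,25,w)
E
```

```text
hover S [ 0.56184774 -0.27144353  0.13      ] T [ 0.57498536 -0.22241329  0.20224568]
0 x y z [-1.13  0.05 -0.13] a [-0.03 -0.96 -2.32]
1 x y z [-1.14  0.01 -0.11] a [-0.03 -0.96 -2.32]
2 x y z [-1.14 -0.04 -0.09] a [-0.03 -0.96 -2.32]
3 x y z [-1.14 -0.09 -0.07] a [-0.03 -0.96 -2.32]
4 x y z [-1.13 -0.13 -0.05] a [-0.03 -0.96 -2.32]
5 x y z [-1.13 -0.18 -0.03] a [-0.03 -0.96 -2.32]
6 x y z [-1.12 -0.22 -0.01] a [-0.03 -0.96 -2.32]
7 x y z [-1.11 -0.27  0.01] a [-0.03 -0.96 -2.32]
8 x y z [-1.1  -0.31  0.02] a [-0.03 -0.96 -2.32]
9 x y z [-1.08 -0.36  0.04] a [-0.03 -0.96 -2.32]
10 x y z [-1.07 -0.4   0.06] a [-0.03 -0.96 -2.32]
11 x y z [-1.05 -0.44  0.08] a [-0.03 -0.96 -2.32]
12 x y z [-1.03 -0.49  0.09] a [-0.03 -0.96 -2.32]
13 x y z [-1.01 -0.53  0.11] a [-0.03 -0.96 -2.32]
14 x y z [-0.98 -0.57  0.13] a [-0.03 -0.96 -2.32]
15 x y z [-0.96 -0.61  0.14] a [-0.03 -0.96 -2.32]
16 x y z [-0.93 -0.64  0.16] a [-0.03 -0.96 -2.32]
17 x y z [-0.9  -0.68  0.17] a [-0.03 -0.96 -2.32]
18 x y z [-0.87 -0.72  0.19] a [-0.03 -0.96 -2.32]
19 x y z [-0.83 -0.75  0.2 ] a [-0.03 -0.96 -2.32]
20 x y z [-0.8  -0.79  0.22] a [-0.03 -0.96 -2.32]
21 x y z [-0.76 -0.82  0.23] a [-0.03 -0.96 -2.32]
22 x y z [-0.72 -0.85  0.24] a [-0.03 -0.96 -2.32]
23 x y z [-0.69 -0.88  0.25] a [-0.03 -0.96 -2.32]
24 x y z [-0.65 -0.9   0.26] a [-0.03 -0.96 -2.32]
```

Request:
jog_arm([
  {"x": -1.1, "y": 0, "z": -0.1, "ax": 0, "ay": -1, "az": -2.3},
  {"x": -1.1, "y": 0, "z": -0.1, "ax": 0, "ay": -1, "az": -2.3},
  {"x": -1.1, "y": 0, "z": -0.1, "ax": 0, "ay": -1, "az": -2.3},
  {"x": -1.1, "y": -0.1, "z": -0.1, "ax": 0, "ay": -0.9, "az": -2.3},
  {"x": -1.1, "y": -0.1, "z": -0.1, "ax": 0, "ay": -0.9, "az": -2.3},
])

```text
time_s: 13.75
tool_pos: [0.507, -0.0037, 0.182]
tool_rot: [-156.9, -0.1, 114.7]
force: [0.3, -0.0, -2.6]
grip_width: 0.0162
grasp_force: 50.0
```

Request:
jog_arm([
  {"x": -1.1, "y": -0.2, "z": 0, "ax": 0, "ay": -1, "az": -2.3},
  {"x": -1.1, "y": -0.2, "z": 0, "ax": 0, "ay": -1, "az": -2.3},
  {"x": -1.1, "y": -0.3, "z": 0, "ax": 0, "ay": -1, "az": -2.3},
  {"x": -1.1, "y": -0.3, "z": 0, "ax": 0, "ay": -0.9, "az": -2.3},
  {"x": -1.1, "y": -0.4, "z": 0, "ax": 0, "ay": -0.9, "az": -2.3},
])

```text
time_s: 14.25
tool_pos: [0.523, -0.0577, 0.1873]
tool_rot: [-157.0, -0.2, 127.2]
force: [0.6, -0.6, -3.3]
grip_width: 0.016
grasp_force: 50.0
```

Request:
jog_arm([
  {"x": -1.1, "y": -0.4, "z": 0.1, "ax": 0, "ay": -1, "az": -2.3},
  {"x": -1.1, "y": -0.4, "z": 0.1, "ax": 0, "ay": -1, "az": -2.3},
  {"x": -1.0, "y": -0.5, "z": 0.1, "ax": 0, "ay": -1, "az": -2.3},
  {"x": -1.0, "y": -0.5, "z": 0.1, "ax": 0, "ay": -0.9, "az": -2.3},
  {"x": -1.0, "y": -0.6, "z": 0.1, "ax": 0, "ay": -0.9, "az": -2.3},
])

```text
time_s: 14.75
tool_pos: [0.54, -0.1124, 0.1919]
tool_rot: [-157.0, -0.3, 139.6]
force: [0.6, -0.2, -2.7]
grip_width: 0.0156
grasp_force: 50.0
```

```bash
python3 - <<'E'
from h import *
o=env.get_obs();P,R=cur();print(o["time_s"],P,o["qpos"].round(0),o["force"],"S",tcp2scoop(P,R),"toolz",R.as_matrix()[2].round(3))
a=balls()
th=75;f=np.array([np.cos(np.radians(th)),np.sin(np.radians(th)),0]);l=np.array([-f[1],f[0],0])
D=np.array([.531,-.346,0]);S=D+.08*f-.0105*l+[0,0,.13]
T,Rt=scoop2tcp(S,th,22);w=plan(T,Rt,10)
E
```

```text
14.75 [ 0.53996553 -0.11244346  0.19188054] [-20.  19.  22.  91.  11.  86.  50.] [ 0.56439261 -0.22651473 -2.7123272 ] S [ 0.50600397 -0.15181035  0.12051626] toolz [ 0.005 -0.39  -0.921]
[12, 0, 13, 18, 135] [18.  8.] on scoop fwd,left [-140.6  139.4]
[24, 3, 15, 22, 138] [32. 14.] on scoop fwd,left [-133.1  136.1]
[2, 13, 21, 27, 250] [13. 28.] on scoop fwd,left [-146.9  128.4]
[26, 27, 46, 46, 769] [48. 51.] on scoop fwd,left [-127.6  115.5]
[52, 26, 19, 11, 130] [61. 31.] on scoop fwd,left [-117.4  126.8]
[58, 39, 15, 17, 145] [65. 47.] on scoop fwd,left [-116.8  117.4]
[122, 52, 28, 23, 291] [136.  63.] on scoop fwd,left [-73.3 108.3]
[135, 79, 18, 16, 178] [143.  87.] on scoop fwd,left [-70.6  94.2]
[30, 89, 16, 15, 165] [38. 97.] on scoop fwd,left [-140.5   87.5]
[59, 115, 15, 19, 183] [ 66. 125.] on scoop fwd,left [-125.1   69.7]
[74, 144, 129, 121, 8831] [142. 209.] on scoop fwd,left [-81.9  10.6]
[196, 162, 24, 35, 422] [210. 177.] on scoop fwd,left [-30.9  34.1]
[0, 181, 22, 25, 201] [ 10. 191.] on scoop fwd,left [-173.9   24.3]
[2, 205, 17, 18, 184] [ 11. 214.] on scoop fwd,left [-178.     7.2]
[287, 219, 19, 10, 150] [296. 224.] on scoop fwd,left [30.  -0.7]
[168, 249, 23, 16, 213] [179. 257.] on scoop fwd,left [-58.7 -27.5]
0 x y z [-0.96 -0.59  0.14] a [-0.1  -0.99 -2.34]
1 x y z [-0.94 -0.62  0.15] a [-0.1  -0.99 -2.34]
2 x y z [-0.91 -0.66  0.17] a [-0.1  -0.99 -2.34]
3 x y z [-0.88 -0.7   0.18] a [-0.1  -0.99 -2.34]
4 x y z [-0.84 -0.73  0.2 ] a [-0.1  -0.99 -2.34]
5 x y z [-0.81 -0.77  0.21] a [-0.1  -0.99 -2.34]
6 x y z [-0.77 -0.8   0.22] a [-0.1  -0.99 -2.34]
7 x y z [-0.74 -0.83  0.23] a [-0.1  -0.99 -2.34]
8 x y z [-0.7  -0.86  0.25] a [-0.1  -0.99 -2.34]
9 x y z [-0.66 -0.89  0.26] a [-0.1  -0.99 -2.34]
```

Both keepers are still on the scoop at (210,177) and (296,224).

Request:
jog_arm([
  {"x": -1.0, "y": -0.6, "z": 0.1, "ax": -0.1, "ay": -1, "az": -2.3},
  {"x": -0.9, "y": -0.6, "z": 0.2, "ax": -0.1, "ay": -1, "az": -2.3},
  {"x": -0.9, "y": -0.7, "z": 0.2, "ax": -0.1, "ay": -1, "az": -2.3},
  {"x": -0.9, "y": -0.7, "z": 0.2, "ax": -0.1, "ay": -1, "az": -2.4},
  {"x": -0.8, "y": -0.7, "z": 0.2, "ax": -0.1, "ay": -1, "az": -2.4},
])

```text
time_s: 15.3
tool_pos: [0.5569, -0.1661, 0.1962]
tool_rot: [-157.6, -0.2, 152.3]
force: [-0.6, -0.6, -3.1]
grip_width: 0.0157
grasp_force: 50.0
```

Request:
jog_arm([
  {"x": -0.8, "y": -0.8, "z": 0.2, "ax": -0.1, "ay": -1, "az": -2.3},
  {"x": -0.8, "y": -0.8, "z": 0.2, "ax": -0.1, "ay": -1, "az": -2.3},
  {"x": -0.7, "y": -0.8, "z": 0.2, "ax": -0.1, "ay": -1, "az": -2.3},
  {"x": -0.7, "y": -0.9, "z": 0.3, "ax": -0.1, "ay": -1, "az": -2.3},
  {"x": -0.7, "y": -0.9, "z": 0.3, "ax": -0.1, "ay": -1, "az": -2.3},
])

```text
time_s: 15.8
tool_pos: [0.5742, -0.2204, 0.2009]
tool_rot: [-158.1, 0.1, 164.8]
force: [0.0, -0.1, -2.7]
grip_width: 0.0158
grasp_force: 50.0
```

```bash
python3 - <<'E'
from h import *
o=env.get_obs();P,R=cur();S=tcp2scoop(P,R);print(o["time_s"],P,o["tool_rot"],o["qpos"].round(0),o["force"],"S",S)
a=env.read_camera("wrist");p=env.camera_params("wrist")
m=cv2.inRange(cv2.cvtColor(a,cv2.COLOR_RGB2HSV),(0,0,140),(180,70,255));m[262:]=0
cv2.imwrite("pics/w8.png",a[:,:,::-1])
# dish rim: expected projection and a measured rim by Hough in the expected neighbourhood
D=np.array([.531,-.346,.04]);print("exp dish px",proj(p,D).round(0),[proj(p,D+[.065*np.cos(t),.065*np.sin(t),0]).round(0).tolist() for t in np.arange(4)*np.pi/2])
n,l,s,c=cv2.connectedComponentsWithStats(m)
for i in range(1,n):
    if s[i][4]>3000: print(s[i].tolist(),c[i].round(0),onz(p,c[i],.03).round(3))
th=75;f=np.array([np.cos(np.radians(th)),np.sin(np.radians(th)),0]);l=np.array([-f[1],f[0],0])
Rd=rot(th,-32);tip=D*[1,1,0]+.028*f-.0105*l+[0,0,.062]
Sd=tip-Rd.apply([0,-.045,0]);Td=Sd+Rd.apply([0,.02,-GZ]);print("dump S",Sd,"T",Td)
w=plan(Td,Rd,15)
E
```

```text
15.8 [ 0.57418262 -0.22041383  0.20087192] [-1.58118136e+02  6.77681837e-02  1.64838561e+02] [-13.  16.  22.  93.  16.  75.  79.] [ 0.03804972 -0.06904459 -2.7451307 ] S [ 0.56102849 -0.26928536  0.12852178]
exp dish px [227. 174.] [[243.0, 230.0], [281.0, 162.0], [210.0, 114.0], [181.0, 185.0]]
[0, 0, 325, 235, 37857] [177.  99.] [ 0.439 -0.388  0.03 ]
dump S [ 0.55826625 -0.28480986  0.08584637] T [ 0.55086089 -0.31244702  0.16937689]
0 x y z [-0.01 -0.49  0.43] a [-3.6   0.01 -0.01]
1 x y z [-0.01 -0.52  0.4 ] a [-3.6   0.01 -0.01]
2 x y z [-0.01 -0.54  0.36] a [-3.6   0.01 -0.01]
3 x y z [-0.01 -0.56  0.33] a [-3.6   0.01 -0.01]
4 x y z [-0.01 -0.58  0.29] a [-3.6   0.01 -0.01]
5 x y z [-0.01 -0.6   0.26] a [-3.6   0.01 -0.01]
6 x y z [-0.01 -0.61  0.22] a [-3.6   0.01 -0.01]
7 x y z [-0.01 -0.63  0.18] a [-3.6   0.01 -0.01]
8 x y z [-0.01 -0.64  0.14] a [-3.6   0.01 -0.01]
9 x y z [-0.01 -0.64  0.1 ] a [-3.6   0.01 -0.01]
10 x y z [-0.01 -0.65  0.06] a [-3.6   0.01 -0.01]
11 x y z [-0.01 -0.65  0.02] a [-3.6   0.01 -0.01]
12 x y z [-0.01 -0.65 -0.02] a [-3.6   0.01 -0.01]
13 x y z [-0.01 -0.65 -0.06] a [-3.6   0.01 -0.01]
14 x y z [-0.01 -0.64 -0.1 ] a [-3.6   0.01 -0.01]
```

```bash
python3 - <<'E'
from h import *
th=75;f=np.array([np.cos(np.radians(th)),np.sin(np.radians(th)),0]);l=np.array([-f[1],f[0],0])
D=np.array([.531,-.346,0]);w=cur();tip=D+.028*f-.0105*l+[0,0,.060]
for t,n in ((5,10),(-15,5),(-34,5)):
    Rd=rot(th,t);Sd=tip-Rd.apply([0,-.045,0]);Td=Sd+Rd.apply([0,.02,-GZ]);print(t,Td.round(4));w=plan(Td,Rd,n,w)
E
```

```text
5 [ 0.5671 -0.2519  0.14  ]
0 x y z [-0.01 -0.04  0.68] a [-1.7   0.01 -0.02]
1 x y z [-0.01 -0.06  0.68] a [-1.7   0.01 -0.02]
2 x y z [-0.01 -0.08  0.68] a [-1.7   0.01 -0.02]
3 x y z [-0.01 -0.1   0.67] a [-1.7   0.01 -0.02]
4 x y z [-0.01 -0.12  0.67] a [-1.7   0.01 -0.02]
5 x y z [-0.01 -0.14  0.67] a [-1.7   0.01 -0.02]
6 x y z [-0.01 -0.16  0.66] a [-1.7   0.01 -0.02]
7 x y z [-0.01 -0.18  0.66] a [-1.7   0.01 -0.02]
8 x y z [-0.01 -0.2   0.65] a [-1.7   0.01 -0.02]
9 x y z [-0.01 -0.22  0.64] a [-1.7   0.01 -0.02]
-15 [ 0.5589 -0.2825  0.1599]
0 x y z [ 0.   -0.67 -0.34] a [-4.  0. -0.]
1 x y z [-0.   -0.64 -0.39] a [-4. -0.  0.]
2 x y z [ 0.   -0.61 -0.43] a [-4.  0. -0.]
3 x y z [-0.   -0.58 -0.47] a [-4.  0.  0.]
4 x y z [ 0.   -0.55 -0.51] a [-4. -0. -0.]
-34 [ 0.5499 -0.3161  0.1676]
0 x y z [-0.   -0.63 -0.33] a [-3.8  0.   0. ]
1 x y z [-0.   -0.61 -0.37] a [-3.8  0.  -0. ]
2 x y z [ 0.   -0.58 -0.41] a [-3.8  0.   0. ]
3 x y z [-0.   -0.55 -0.45] a [-3.8 -0.  -0. ]
4 x y z [-0.   -0.52 -0.48] a [-3.8  0.  -0. ]
```

Request:
jog_arm([
  {"x": 0, "y": 0, "z": 0.7, "ax": -1.7, "ay": 0, "az": 0},
  {"x": 0, "y": -0.1, "z": 0.7, "ax": -1.7, "ay": 0, "az": 0},
  {"x": 0, "y": -0.1, "z": 0.7, "ax": -1.7, "ay": 0, "az": 0},
  {"x": 0, "y": -0.1, "z": 0.7, "ax": -1.7, "ay": 0, "az": 0},
  {"x": 0, "y": -0.1, "z": 0.7, "ax": -1.7, "ay": 0, "az": 0},
])

```text
time_s: 16.35
tool_pos: [0.5703, -0.2356, 0.1689]
tool_rot: [-166.7, 0.1, 164.7]
force: [0.2, -0.5, -2.7]
grip_width: 0.0157
grasp_force: 50.0
```

Request:
jog_arm([
  {"x": 0, "y": -0.1, "z": 0.7, "ax": -1.7, "ay": 0, "az": 0},
  {"x": 0, "y": -0.2, "z": 0.7, "ax": -1.7, "ay": 0, "az": 0},
  {"x": 0, "y": -0.2, "z": 0.6, "ax": -1.7, "ay": 0, "az": 0},
  {"x": 0, "y": -0.2, "z": 0.6, "ax": -1.7, "ay": 0, "az": 0},
  {"x": 0, "y": -0.2, "z": 0.6, "ax": -1.7, "ay": 0, "az": 0},
])

```text
time_s: 16.85
tool_pos: [0.5666, -0.2498, 0.139]
tool_rot: [-175.2, 0.1, 164.7]
force: [0.7, -0.2, -2.8]
grip_width: 0.0157
grasp_force: 50.0
```

Request:
jog_arm([
  {"x": 0, "y": -0.7, "z": -0.3, "ax": -4, "ay": 0, "az": 0},
  {"x": 0, "y": -0.6, "z": -0.4, "ax": -4, "ay": 0, "az": 0},
  {"x": 0, "y": -0.6, "z": -0.4, "ax": -4, "ay": 0, "az": 0},
  {"x": 0, "y": -0.6, "z": -0.5, "ax": -4, "ay": 0, "az": 0},
  {"x": 0, "y": -0.5, "z": -0.5, "ax": -4, "ay": 0, "az": 0},
])

```text
time_s: 17.35
tool_pos: [0.5584, -0.2806, 0.1594]
tool_rot: [164.8, 0.2, 164.7]
force: [-0.3, 0.1, -3.3]
grip_width: 0.016
grasp_force: 50.0
```

Request:
jog_arm([
  {"x": 0, "y": -0.6, "z": -0.3, "ax": -3.8, "ay": 0, "az": 0},
  {"x": 0, "y": -0.6, "z": -0.4, "ax": -3.8, "ay": 0, "az": 0},
  {"x": 0, "y": -0.6, "z": -0.4, "ax": -3.8, "ay": 0, "az": 0},
  {"x": 0, "y": -0.6, "z": -0.4, "ax": -3.8, "ay": 0, "az": 0},
  {"x": 0, "y": -0.5, "z": -0.5, "ax": -3.8, "ay": 0, "az": 0},
])

```text
time_s: 17.85
tool_pos: [0.5493, -0.3144, 0.1662]
tool_rot: [145.8, 0.2, 164.7]
force: [0.8, 0.7, -1.9]
grip_width: 0.0155
grasp_force: 50.0
```

Request:
jog_arm([
  {"x": 0, "y": 0, "z": 0, "ax": 0, "ay": 0, "az": 0},
  {"x": 0, "y": 0, "z": 0, "ax": 0, "ay": 0, "az": 0},
  {"x": 0, "y": 0, "z": 0, "ax": 0, "ay": 0, "az": 0},
  {"x": 0, "y": 0, "z": 0, "ax": 0, "ay": 0, "az": 0},
  {"x": 0, "y": 0, "z": 0, "ax": 0, "ay": 0, "az": 0},
])

```text
time_s: 18.35
tool_pos: [0.5505, -0.3116, 0.1672]
tool_rot: [145.9, 0.2, 164.9]
force: [-0.0, 0.4, -2.6]
grip_width: 0.0161
grasp_force: 50.0
```

```bash
python3 - <<'E'
from h import *
o=env.get_obs();P,R=cur();S=tcp2scoop(P,R);print(o["time_s"],P,o["tool_rot"],o["force"],"S",S)
a=env.read_camera("wrist");cv2.imwrite("pics/w9.png",a[:,:,::-1]);b=env.read_camera("side");cv2.imwrite("pics/s9.png",b[:,:,::-1])
p=env.camera_params("wrist");q=env.camera_params("side")
# keepers' hue was warm white: report roundish blobs both on scoop slots and in dish
up=R.as_matrix()@np.array([0,0,-1])
for n,X in (("slotL tip",S+R.apply([.0315,-.036,-.0145])),("slotR back",S+R.apply([-.0105,.033,-.0145])),("dish ctr",np.array([.531,-.346,.015]))):
    for nm,im,cam in (("w",a,p),("s",b,q)):
        u=proj(cam,X);x,y=u.round().astype(int);ok=5<x<555 and 5<y<415
        print(n,nm,u.round(0),np.median(im[y-4:y+5,x-4:x+5].reshape(-1,3),0) if ok else None)
g=cv2.cvtColor(a,cv2.COLOR_RGB2GRAY)
c=cv2.HoughCircles(cv2.medianBlur(g,3),cv2.HOUGH_GRADIENT,1,12,param1=80,param2=14,minRadius=8,maxRadius=22)
if c is not None:
    for x,y,r in c[0][:12]: print("circ",x,y,r,a[int(y),int(x)],onz(p,(x,y),.02).round(3))
E
```

```text
18.35 [ 0.55054788 -0.31164927  0.16716085] [145.94461302   0.23953104 164.91839698] [-0.03289968  0.43807917 -2.5579228 ] S [ 0.55910013 -0.28123747  0.08471098]
slotL tip w [204. 181.] [250. 249. 247.]
slotL tip s [392. 310.] [253. 252. 252.]
slotR back w [300. 236.] [ 95.  98. 103.]
slotR back s [406. 265.] [ 83.  82. 105.]
dish ctr w [140. 197.] [250. 250. 250.]
dish ctr s [404. 346.] [254. 254. 254.]
circ 171.5 189.5 15.8 [250 250 250] [ 0.534 -0.321  0.02 ]
circ 154.5 215.5 16.3 [250 249 250] [ 0.549 -0.342  0.02 ]
circ 344.5 228.5 20.3 [141 135 123] [ 0.664 -0.143  0.02 ]
circ 344.5 215.5 19.2 [157 151 139] [ 0.647 -0.14   0.02 ]
circ 357.5 217.5 21.4 [158 150 137] [ 0.66 -0.12  0.02]
circ 481.5 212.5 20.3 [29 33 38] [0.796 0.179 0.02 ]
circ 99.5 74.5 21.4 [225 217 195] [ 0.438 -0.338  0.02 ]
circ 299.5 142.5 21.4 [67 67 69] [ 0.539 -0.184  0.02 ]
circ 230.5 255.5 15.9 [76 76 74] [ 0.619 -0.292  0.02 ]
circ 69.5 366.5 21.4 [99 95 89] [ 0.639 -0.449  0.02 ]
circ 431.5 232.5 21.4 [232 228 215] [0.761 0.03  0.02 ]
circ 65.5 147.5 20.3 [194 185 170] [ 0.477 -0.378  0.02 ]
```

```bash
python3 - <<'E'
import cv2,numpy as np
from h import *
a=cv2.imread("pics/w8.png").astype(int);b=cv2.imread("pics/w9.png").astype(int)
for y in (165,180,195): print(y,"w8",a[y,176:236:4].tolist().__len__(),[tuple(v[::-1]) .__str__().replace('np.int64','') for v in a[y,180:236:6]],"\n w9",[str(tuple(v[::-1])).replace('np.int64','') for v in b[y,180:236:6]])
f=[]
for i in range(6): f.append(env.get_obs()["force"][2]);env.read_camera("wrist")
print(np.round(f,2))
E
```

```text
165 w8 15 ['((246), (244), (238))', '((237), (233), (228))', '((233), (229), (223))', '((233), (229), (223))', '((212), (205), (198))', '((160), (153), (149))', '((178), (180), (183))', '((219), (222), (226))', '((199), (204), (208))', '((186), (191), (196))'] 
 w9 ['((250), (250), (249))', '((250), (249), (249))', '((249), (248), (247))', '((234), (232), (230))', '((234), (231), (228))', '((227), (222), (216))', '((162), (161), (160))', '((156), (157), (155))', '((137), (141), (142))', '((168), (171), (176))']
180 w8 15 ['((243), (240), (234))', '((253), (253), (252))', '((254), (254), (254))', '((254), (254), (254))', '((253), (253), (252))', '((243), (239), (234))', '((187), (181), (173))', '((198), (196), (194))', '((246), (244), (243))', '((254), (254), (254))'] 
 w9 ['((212), (205), (197))', '((249), (248), (249))', '((250), (250), (251))', '((250), (249), (249))', '((250), (249), (247))', '((249), (247), (244))', '((248), (245), (241))', '((245), (242), (237))', '((247), (246), (245))', '((65), (64), (67))']
195 w8 15 ['((72), (70), (73))', '((73), (72), (75))', '((245), (242), (239))', '((249), (246), (243))', '((243), (238), (234))', '((204), (197), (189))', '((245), (243), (241))', '((252), (251), (251))', '((252), (252), (251))', '((252), (252), (252))'] 
 w9 ['((249), (248), (246))', '((226), (222), (218))', '((250), (250), (250))', '((250), (250), (250))', '((250), (249), (248))', '((250), (248), (246))', '((246), (243), (239))', '((242), (239), (234))', '((239), (236), (232))', '((156), (155), (156))']
[-1.79 -2.47 -1.93 -1.76 -1.85 -2.6 ]
```

Profiles differ from the loaded view, and there are two ball-sized circles inside the dish at (.534,-.321) and (.549,-.342). I'll retreat, then confirm.

```bash
python3 - <<'E'
from h import *
P,R=cur();th=75;f=np.array([np.cos(np.radians(th)),np.sin(np.radians(th)),0]);S=tcp2scoop(P,R)
w=(P,R)
T,Rt=scoop2tcp([S[0],S[1]+.015,.115],75,0);print(T);w=plan(T,Rt,10,w)
T,Rt=scoop2tcp([.463,.202,.10],12,0);print(T);w=plan(T,Rt,20,w)
E
```

```text
[ 0.5635011  -0.24804617  0.201     ]
0 x y z [0.04 0.74 0.08] a [ 3.41  0.02 -0.01]
1 x y z [0.04 0.74 0.04] a [ 3.41  0.02 -0.01]
2 x y z [ 0.04  0.75 -0.  ] a [ 3.41  0.02 -0.01]
3 x y z [ 0.04  0.74 -0.05] a [ 3.41  0.02 -0.01]
4 x y z [ 0.04  0.74 -0.09] a [ 3.41  0.02 -0.01]
5 x y z [ 0.04  0.73 -0.14] a [ 3.41  0.02 -0.01]
6 x y z [ 0.04  0.72 -0.18] a [ 3.41  0.02 -0.01]
7 x y z [ 0.04  0.71 -0.22] a [ 3.41  0.02 -0.01]
8 x y z [ 0.04  0.7  -0.26] a [ 3.41  0.02 -0.01]
9 x y z [ 0.04  0.68 -0.31] a [ 3.41  0.02 -0.01]
[0.48256295 0.20615823 0.186     ]
0 x y z [0.98 2.09 0.08] a [ 0.   -0.    3.15]
1 x y z [1.09 2.03 0.08] a [ 0.   -0.    3.15]
2 x y z [1.2  1.97 0.08] a [ 0.   -0.    3.15]
3 x y z [1.31 1.9  0.08] a [ 0.   -0.    3.15]
4 x y z [1.41 1.83 0.08] a [ 0.   -0.    3.15]
5 x y z [1.51 1.74 0.08] a [ 0.   -0.    3.15]
6 x y z [1.6  1.66 0.08] a [ 0.   -0.    3.15]
7 x y z [1.69 1.57 0.08] a [ 0.   -0.    3.15]
8 x y z [1.77 1.47 0.08] a [ 0.   -0.    3.15]
9 x y z [1.85 1.37 0.08] a [ 0.   -0.    3.15]
10 x y z [1.93 1.27 0.08] a [ 0.   -0.    3.15]
11 x y z [1.99 1.16 0.08] a [ 0.   -0.    3.15]
12 x y z [2.05 1.05 0.08] a [ 0.   -0.    3.15]
13 x y z [2.11 0.94 0.08] a [ 0.   -0.    3.15]
14 x y z [2.16 0.82 0.08] a [ 0.   -0.    3.15]
15 x y z [2.2  0.7  0.08] a [ 0.   -0.    3.15]
16 x y z [2.23 0.58 0.08] a [ 0.   -0.    3.15]
17 x y z [2.26 0.45 0.08] a [ 0.   -0.    3.15]
18 x y z [2.28 0.33 0.08] a [ 0.   -0.    3.15]
19 x y z [2.3  0.2  0.08] a [ 0.   -0.    3.15]
```

Request:
jog_arm([
  {"x": 0, "y": 0.7, "z": 0, "ax": 3.4, "ay": 0, "az": 0},
  {"x": 0, "y": 0.7, "z": 0, "ax": 3.4, "ay": 0, "az": 0},
  {"x": 0, "y": 0.7, "z": 0, "ax": 3.4, "ay": 0, "az": 0},
  {"x": 0, "y": 0.7, "z": 0, "ax": 3.4, "ay": 0, "az": 0},
  {"x": 0, "y": 0.7, "z": -0.1, "ax": 3.4, "ay": 0, "az": 0},
])

```text
time_s: 19.25
tool_pos: [0.5578, -0.2829, 0.1837]
tool_rot: [163.0, 0.2, 164.8]
force: [-0.3, 0.3, -2.3]
grip_width: 0.0161
grasp_force: 50.0
```

Request:
jog_arm([
  {"x": 0, "y": 0.7, "z": -0.1, "ax": 3.4, "ay": 0, "az": 0},
  {"x": 0, "y": 0.7, "z": -0.2, "ax": 3.4, "ay": 0, "az": 0},
  {"x": 0, "y": 0.7, "z": -0.2, "ax": 3.4, "ay": 0, "az": 0},
  {"x": 0, "y": 0.7, "z": -0.3, "ax": 3.4, "ay": 0, "az": 0},
  {"x": 0, "y": 0.7, "z": -0.5, "ax": 3.5, "ay": 0, "az": 0},
])

```text
time_s: 19.75
tool_pos: [0.566, -0.2512, 0.2026]
tool_rot: [-179.9, 0.1, 164.8]
force: [0.6, 0.6, -2.9]
grip_width: 0.016
grasp_force: 50.0
```

```bash
python3 - <<'E'
from h import *
o=env.get_obs();P,R=cur();S=tcp2scoop(P,R);print(o["time_s"],P,o["tool_rot"],"S",S)
a=env.read_camera("wrist");cv2.imwrite("pics/w10.png",a[:,:,::-1]);p=env.camera_params("wrist")
D=np.array([.531,-.346,.02]);print("dish px",proj(p,D).round(0))
g=cv2.medianBlur(cv2.cvtColor(a,cv2.COLOR_RGB2GRAY),3)
c=cv2.HoughCircles(g,cv2.HOUGH_GRADIENT,1,12,param1=60,param2=13,minRadius=9,maxRadius=20)
for x,y,r in c[0]:
    X=onz(p,(x,y),.02)
    if np.linalg.norm(X[:2]-D[:2])<.07: print("in dish circ",x,y,r,a[int(y),int(x)],X.round(3))
b=env.read_camera("side");q=env.camera_params("side")
cv2.imwrite("pics/s10.png",b[:,:,::-1])
g=cv2.medianBlur(cv2.cvtColor(b,cv2.COLOR_RGB2GRAY),3)
c=cv2.HoughCircles(g,cv2.HOUGH_GRADIENT,1,8,param1=60,param2=9,minRadius=5,maxRadius=11)
for x,y,r in (c[0] if c is not None else []):
    X=onz(q,(x,y),.02)
    if np.linalg.norm(X[:2]-D[:2])<.07: print("side circ",x,y,r,b[int(y),int(x)],X.round(3))
# tray content: dark and white blobs
for n,m in (("dark",cv2.inRange(g,0,95)),):
    for u in [(x,y) for y in range(190,245,3) for x in range(230,335,3)]:pass
w=(P,R);T,Rt=scoop2tcp([.463,.202,.10],12,0);w=plan(T,Rt,20,w)
E
```

```text
19.75 [ 0.5660062  -0.2512198   0.20264347] [-1.79895198e+02  1.47310799e-01  1.64768075e+02] S [ 0.5609236  -0.27072702  0.11668048]
dish px [181. 175.]
in dish circ 207.5 173.5 16.0 [254 254 254] [ 0.536 -0.319  0.02 ]
in dish circ 190.5 178.5 18.2 [254 254 254] [ 0.537 -0.338  0.02 ]
in dish circ 198.5 193.5 10.9 [252 252 252] [ 0.554 -0.335  0.02 ]
side circ 388.5 371.5 8.2 [105 103  99] [ 0.477 -0.373  0.02 ]
side circ 398.5 330.5 6.9 [254 254 254] [ 0.538 -0.32   0.02 ]
side circ 410.5 384.5 10.4 [245 242 238] [ 0.494 -0.404  0.02 ]
side circ 415.5 336.5 8.2 [254 254 254] [ 0.557 -0.342  0.02 ]
side circ 429.5 357.5 8.2 [238 234 233] [ 0.552 -0.382  0.02 ]
0 x y z [1.   2.1  0.08] a [-0.    0.01  3.14]
1 x y z [1.12 2.04 0.08] a [-0.    0.01  3.14]
2 x y z [1.23 1.97 0.08] a [-0.    0.01  3.14]
3 x y z [1.33 1.9  0.08] a [-0.    0.01  3.14]
4 x y z [1.44 1.83 0.08] a [-0.    0.01  3.14]
5 x y z [1.53 1.75 0.08] a [-0.    0.01  3.14]
6 x y z [1.63 1.66 0.08] a [-0.    0.01  3.14]
7 x y z [1.72 1.57 0.08] a [-0.    0.01  3.14]
8 x y z [1.8  1.47 0.08] a [-0.    0.01  3.14]
9 x y z [1.88 1.37 0.08] a [-0.    0.01  3.14]
10 x y z [1.95 1.27 0.08] a [-0.    0.01  3.14]
11 x y z [2.02 1.16 0.08] a [-0.    0.01  3.14]
12 x y z [2.08 1.05 0.08] a [-0.    0.01  3.14]
13 x y z [2.13 0.93 0.08] a [-0.    0.01  3.14]
14 x y z [2.18 0.81 0.08] a [-0.    0.01  3.14]
15 x y z [2.22 0.69 0.08] a [-0.    0.01  3.14]
16 x y z [2.25 0.57 0.08] a [-0.    0.01  3.14]
17 x y z [2.28 0.45 0.08] a [-0.    0.01  3.14]
18 x y z [2.3  0.32 0.08] a [-0.    0.01  3.14]
19 x y z [2.32 0.19 0.08] a [-0.    0.01  3.14]
```

Two views and two scoop poses agree: both keepers are in the white dish. Now I'll carry the scoop to the worktop left of the tray.

Request:
jog_arm([
  {"x": 1.0, "y": 2.1, "z": 0, "ax": 0, "ay": 0, "az": 3.1},
  {"x": 1.1, "y": 2.0, "z": 0, "ax": 0, "ay": 0, "az": 3.1},
  {"x": 1.2, "y": 2.0, "z": 0, "ax": 0, "ay": 0, "az": 3.1},
  {"x": 1.3, "y": 1.9, "z": 0, "ax": 0, "ay": 0, "az": 3.1},
  {"x": 1.4, "y": 1.8, "z": 0, "ax": 0, "ay": 0, "az": 3.1},
])

```text
time_s: 20.35
tool_pos: [0.5452, -0.1386, 0.2019]
tool_rot: [179.9, 0.1, 149.0]
force: [-0.6, 0.1, -1.7]
grip_width: 0.0161
grasp_force: 50.0
```

Request:
jog_arm([
  {"x": 1.5, "y": 1.8, "z": 0, "ax": 0, "ay": 0, "az": 3.1},
  {"x": 1.6, "y": 1.7, "z": 0, "ax": 0, "ay": 0, "az": 3.1},
  {"x": 1.7, "y": 1.6, "z": 0, "ax": 0, "ay": 0, "az": 3.1},
  {"x": 1.8, "y": 1.5, "z": 0, "ax": 0, "ay": 0, "az": 3.1},
  {"x": 1.9, "y": 1.4, "z": 0, "ax": 0, "ay": 0, "az": 3.2},
])

```text
time_s: 20.85
tool_pos: [0.5254, -0.0232, 0.2018]
tool_rot: [179.9, 0.0, 133.4]
force: [0.6, -0.2, -1.7]
grip_width: 0.0158
grasp_force: 50.0
```

Request:
jog_arm([
  {"x": 2.0, "y": 1.3, "z": 0, "ax": 0, "ay": 0, "az": 3.1},
  {"x": 2.0, "y": 1.2, "z": 0, "ax": 0, "ay": 0, "az": 3.1},
  {"x": 2.1, "y": 1.0, "z": 0, "ax": 0, "ay": 0, "az": 3.2},
  {"x": 2.1, "y": 0.9, "z": 0, "ax": 0, "ay": 0, "az": 3.2},
  {"x": 2.2, "y": 0.8, "z": 0, "ax": 0, "ay": 0, "az": 3.2},
])

```text
time_s: 21.35
tool_pos: [0.5036, 0.0912, 0.2016]
tool_rot: [179.9, 0.0, 117.6]
force: [0.8, -0.3, -2.3]
grip_width: 0.0156
grasp_force: 50.0
```

Request:
jog_arm([
  {"x": 2.2, "y": 0.7, "z": 0.2, "ax": 0, "ay": 0, "az": 3.2},
  {"x": 2.3, "y": 0.6, "z": 0.2, "ax": 0, "ay": 0, "az": 3.2},
  {"x": 2.3, "y": 0.4, "z": 0.3, "ax": 0, "ay": 0, "az": 3.2},
  {"x": 2.3, "y": 0.3, "z": 0.4, "ax": 0, "ay": 0, "az": 3.2},
  {"x": 2.3, "y": 0.2, "z": 0.4, "ax": 0, "ay": 0, "az": 3.2},
])

```text
time_s: 21.85
tool_pos: [0.4825, 0.2057, 0.1862]
tool_rot: [179.9, 0.0, 101.6]
force: [-0.5, 0.5, -2.0]
grip_width: 0.0155
grasp_force: 50.0
```

```bash
python3 - <<'E'
from h import *
o=env.get_obs();P,R=cur();S=tcp2scoop(P,R);print(o["time_s"],P,o["tool_rot"],o["force"],"S",S,"corners")
for a,b in ((-.045,-.0445),(.05,-.0445),(-.045,.0445),(.05,.0445)): 
    X=S+R.apply([b,a,0]); l=rot(12.16).inv().apply(X-[.4946,.0556,0]);print(X.round(3),"tray left",l[0].round(3))
a=env.read_camera("top");p=env.camera_params("top");cv2.imwrite("pics/t11.png",a[:,:,::-1])
# check tray balls
g=cv2.cvtColor(a,cv2.COLOR_RGB2GRAY)
hs=cv2.cvtColor(a,cv2.COLOR_RGB2HSV)
for (x,y) in [(x,y) for y in range(165,250) for x in range(238,295)]:
    X=onz(p,(x,y),.01);l=rot(12.16).inv().apply(X-[.4946,.0556,0])
    if abs(l[1])<.1 and abs(l[0])<.05 and g[y,x]<110: print("dark",x,y,g[y,x],l[[1,0]].round(3))
E
```

```text
21.85 [0.48254382 0.20574671 0.18622386] [1.79941731e+02 2.41724409e-02 1.01633463e+02] [-0.51873814  0.52633604 -1.95370132] S [0.46304766 0.20169581 0.10020357] corners
[0.428 0.149 0.1  ] tray left 0.105
[0.521 0.168 0.1  ] tray left 0.105
[0.41  0.236 0.1  ] tray left 0.194
[0.503 0.255 0.1  ] tray left 0.194
```

Request:
jog_arm([
  {"x": 0, "y": 0, "z": 2.2, "ax": 0, "ay": 0, "az": 0},
  {"x": 0, "y": 0, "z": 2.2, "ax": 0, "ay": 0, "az": 0},
  {"x": 0, "y": 0, "z": 2.2, "ax": 0, "ay": 0, "az": 0},
  {"x": 0, "y": 0, "z": 1.8, "ax": 0, "ay": 0, "az": 0},
  {"x": 0, "y": 0, "z": 1.1, "ax": 0, "ay": 0, "az": 0},
])

```text
time_s: 22.4
tool_pos: [0.4823, 0.2043, 0.0898]
tool_rot: [-180.0, 0.1, 101.8]
force: [-0.1, 0.5, -1.9]
grip_width: 0.0159
grasp_force: 50.0
```

Request:
jog_arm([
  {"x": 0, "y": 0, "z": 0.1, "ax": 0, "ay": 0, "az": 0},
  {"x": 0, "y": 0, "z": 0.1, "ax": 0, "ay": 0, "az": 0},
  {"x": 0, "y": 0, "z": 0.1, "ax": 0, "ay": 0, "az": 0},
  {"x": 0, "y": 0, "z": 0, "ax": 0, "ay": 0, "az": 0},
  {"x": 0, "y": 0, "z": 0, "ax": 0, "ay": 0, "az": 0},
])

```text
time_s: 22.9
tool_pos: [0.4833, 0.2063, 0.0893]
tool_rot: [179.8, 0.1, 101.9]
force: [-0.3, 0.1, -2.6]
grip_width: 0.0158
grasp_force: 50.0
```

Request:
jog_arm([
  {"x": 0, "y": 0, "z": 0.1, "ax": 0, "ay": 0, "az": 0},
  {"x": 0, "y": 0, "z": 0.1, "ax": 0, "ay": 0, "az": 0},
  {"x": 0, "y": 0, "z": 0, "ax": 0, "ay": 0, "az": 0},
  {"x": 0, "y": 0, "z": 0, "ax": 0, "ay": 0, "az": 0},
  {"x": 0, "y": 0, "z": 0, "ax": 0, "ay": 0, "az": 0},
])

```text
time_s: 23.4
tool_pos: [0.4829, 0.206, 0.0866]
tool_rot: [179.9, 0.1, 101.9]
force: [-0.3, 0.6, -1.8]
grip_width: 0.0159
grasp_force: 50.0
```

Request:
jog_arm([
  {"x": 0, "y": 0, "z": 0.1, "ax": 0, "ay": 0, "az": 0},
  {"x": 0, "y": 0, "z": 0, "ax": 0, "ay": 0, "az": 0},
  {"x": 0, "y": 0, "z": 0, "ax": 0, "ay": 0, "az": 0},
  {"x": 0, "y": 0, "z": 0, "ax": 0, "ay": 0, "az": 0},
  {"x": 0, "y": 0, "z": 0, "ax": 0, "ay": 0, "az": 0},
])

```text
time_s: 23.9
tool_pos: [0.483, 0.206, 0.0857]
tool_rot: [179.9, 0.1, 101.9]
force: [0.3, 0.4, -1.8]
grip_width: 0.0157
grasp_force: 50.0
```

Request:
jog_arm([
  {"x": 0, "y": 0, "z": 0.1, "ax": 0, "ay": 0, "az": 0},
  {"x": 0, "y": 0, "z": 0, "ax": 0, "ay": 0, "az": 0},
  {"x": 0, "y": 0, "z": 0, "ax": 0, "ay": 0, "az": 0},
  {"x": 0, "y": 0, "z": 0, "ax": 0, "ay": 0, "az": 0},
  {"x": 0, "y": 0, "z": 0, "ax": 0, "ay": 0, "az": 0},
])

```text
time_s: 24.4
tool_pos: [0.4831, 0.206, 0.0855]
tool_rot: [179.8, 0.1, 101.9]
force: [-1.0, -1.0, 5.4]
grip_width: 0.0157
grasp_force: 50.0
```

Contact made, so I'll release and rise.

Request:
jog_arm([
  {"x": 0, "y": 0, "z": 0, "ax": 0, "ay": 0, "az": 0},
  {"x": 0, "y": 0, "z": 0, "ax": 0, "ay": 0, "az": 0},
  {"x": 0, "y": 0, "z": 0, "ax": 0, "ay": 0, "az": 0},
  {"x": 0, "y": 0, "z": 0, "ax": 0, "ay": 0, "az": 0},
  {"x": 0, "y": 0, "z": 0, "ax": 0, "ay": 0, "az": 0},
], claw=0.6)

```text
time_s: 24.9
tool_pos: [0.4829, 0.206, 0.0846]
tool_rot: [179.9, 0.1, 101.9]
force: [-0.1, 0.3, -0.2]
grip_width: 0.0479
grasp_force: 0.0
```

Request:
jog_arm([
  {"x": 0, "y": 0, "z": 0, "ax": 0, "ay": 0, "az": 0},
  {"x": 0, "y": 0, "z": -1, "ax": 0, "ay": 0, "az": 0},
  {"x": 0, "y": 0, "z": -2, "ax": 0, "ay": 0, "az": 0},
  {"x": 0, "y": 0, "z": -3, "ax": 0, "ay": 0, "az": 0},
  {"x": 0, "y": 0, "z": -3, "ax": 0, "ay": 0, "az": 0},
])

```text
time_s: 25.4
tool_pos: [0.4825, 0.206, 0.1761]
tool_rot: [179.9, 0.1, 101.9]
force: [0.5, 0.3, 0.4]
grip_width: 0.0689
grasp_force: 0.0
```

Request:
jog_arm([
  {"x": 2, "y": 0, "z": -2, "ax": 0, "ay": 0, "az": 0},
  {"x": 3, "y": -2, "z": 0, "ax": 0, "ay": 0, "az": 0},
  {"x": 3, "y": -2, "z": 0, "ax": 0, "ay": 0, "az": 0},
  {"x": 3, "y": -2, "z": 0, "ax": 0, "ay": 0, "az": 0},
  {"x": 3, "y": -1, "z": 0, "ax": 0, "ay": 0, "az": 0},
])

```text
time_s: 25.9
tool_pos: [0.3836, 0.3297, 0.1953]
tool_rot: [179.8, 0.1, 101.9]
force: [1.4, -0.6, -0.1]
grip_width: 0.0696
grasp_force: 0.0
```

```bash
python3 - <<'E'
from h import *
o=env.get_obs();print(o["time_s"],o["tool_pos"],o["force"],o["grip_width"])
a=env.read_camera("top");p=env.camera_params("top");b=env.read_camera("side");q=env.camera_params("side")
cv2.imwrite("pics/t12.png",a[:,:,::-1]);cv2.imwrite("pics/s12.png",b[:,:,::-1])
for n,im,cam in (("top",a,p),("side",b,q)):
    g=cv2.cvtColor(im,cv2.COLOR_RGB2GRAY);hs=cv2.cvtColor(im,cv2.COLOR_RGB2HSV)
    m=cv2.inRange(hs,(100,120,80),(130,255,255));k,l,s,c=cv2.connectedComponentsWithStats(m)
    for i in range(1,k):
        X=onz(cam,c[i],.1)
        if s[i][4]>15 and np.linalg.norm(X[:2]-[.483,.206])<.05: print(n,"handle",s[i].tolist(),X.round(3),"exp px",proj(cam,np.array([.483,.206,.136])).round(0),proj(cam,np.array([.483,.206,.061])).round(0))
    c=cv2.HoughCircles(cv2.medianBlur(g,3),cv2.HOUGH_GRADIENT,1,7,param1=50,param2=8,minRadius=4,maxRadius=9)
    for x,y,r in c[0]:
        X=onz(cam,(x,y),.02)
        if np.linalg.norm(X[:2]-[.531,-.346])<.055: print(n,"dish circ",x,y,r,im[int(y),int(x)],X.round(3))
    # dark blobs within tray floor
    m=np.zeros_like(g)
    cor=[np.array([.4946,.0556,.006])+rot(12.16).apply([i,j,0]) for i,j in ((.055,.105),(.055,-.105),(-.055,-.105),(-.055,.105))]
    cv2.fillConvexPoly(m,np.array([proj(cam,X) for X in cor]).astype(int),255)
    med=np.median(g[m>0]);d=((g<med-60)&(m>0)).astype(np.uint8)
    k,l,s,c=cv2.connectedComponentsWithStats(d)
    for i in range(1,k):
        if s[i][4]>=4: X=onz(cam,c[i],.01);print(n,"dark",s[i].tolist(),"tray fwd,left",rot(12.16).inv().apply(X-[.4946,.0556,0])[[1,0]].round(3))
E
```

```text
25.9 [0.38356629 0.32972994 0.19532507] [ 1.38867545 -0.59334519 -0.05986288] 0.06964805619796967
top handle [199, 198, 13, 10, 97] [0.484 0.209 0.1  ] exp px [204. 201.] [208. 205.]
top dish circ 397.5 193.5 7.3 [230 231 230] [ 0.53  -0.334  0.02 ]
top dish circ 400.5 185.5 6.9 [234 236 235] [ 0.554 -0.343  0.02 ]
top dark [256, 220, 3, 3, 6] tray fwd,left [-0.044  0.026]
top dark [274, 238, 3, 2, 4] tray fwd,left [-0.103 -0.014]
side handle [245, 135, 12, 30, 285] [0.485 0.21  0.1  ] exp px [250. 137.] [251. 164.]
side dish circ 397.5 331.5 8.2 [254 253 254] [ 0.535 -0.321  0.02 ]
side dish circ 412.5 337.5 8.4 [254 253 254] [ 0.551 -0.341  0.02 ]
side dish circ 381.5 359.5 7.3 [66 65 71] [ 0.479 -0.352  0.02 ]
side dark [231, 206, 99, 41, 500] tray fwd,left [-0.031 -0.039]
side dark [258, 212, 5, 5, 19] tray fwd,left [-0.043  0.026]
```

Everything checks out: both keepers are in the white dish, both smalls are in the tray at (-44,26) and (-103,-14) mm, and the scoop stands upright at (.465,.205) with the arm clear.

```bash
python3 -c "
from cell import env
print(env.sign_off())"
```

```text
the job is handed in; nothing more can be done
None
```

The job is handed in at about 26 s: both large balls are in the white dish, both small balls stayed in the tray, and the scoop stands upright and released on the worktop to the left of the tray. The sign-off gave no verdict; these positions come from the last top and side camera pictures.

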